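# Key a belt pulley onto a gear reducer shaft

## Task

Take the brass key out of the black caddy and drop it upright into the slot in the side of the upright shaft on the yellow gear reducer, so that it sits fully down. Then slide the pulley onto the shaft, orange mark over the key, and push it and the brass collar below it fully home, and let go. Feel your way gently: never press the key onto the shaft harder than about 20 N or the pulley harder than about 30 N, and leave the other things where they are.

Things in the scene. Friction and masses are not known exactly. Their poses are not given: they have to be found in the camera images.
- reducer: Yellow gear reducer, fixed to the table: base 124 mm square, 60 mm high to its top cover. Origin under its centre on the table, z up. The steel shaft (36 mm diameter) stands on its z axis, from the cover to 110 mm above the table. The shaft turns only stiffly (about 0.5 N m).
- shaft_top (a point): Centre of the shaft's flat top, axes as the reducer's. A slot 11.5 mm wide runs down the shaft's side from the top, open outwards, its floor 11.25 mm from the axis. It faces the reducer's +x, but the shaft is turned up to 0.32 rad (18 degrees) either way, which no pose shows: find it by feel or eye. A key in it rests on the cover, 50 mm below the top.
- shaft_foot (a point): Foot of the shaft, on its axis, at the cover. Here a dark flange, 60 mm diameter, 8 mm high. Above it a brass collar, 60 mm diameter, at first 20 to 28 mm above the cover; it slides down 12 mm against about 7 N of drag till it stops on the flange, and stays there.
- shaft_axis (a point): Point on the shaft axis 28 mm above the cover, the height of the collar's top at the start. Collar and flange turn with the shaft and have a window (11.5 mm wide, out to 25.6 mm from the axis) in line with the slot, which holds a lowered key upright.
- caddy: Black plastic caddy block, 90 x 150 x 34 mm (x, y, z), fixed to the table; origin under its centre. The key stands in a 20 mm deep pocket at y = -45 mm; two steel sockets stand in pockets at y = +18 and +55 mm.
- key: Brass-coloured key, 12 x 10 x 50 mm (x, y, z), 45 g, standing with 30 mm above the caddy. Origin at the centre of its lower end, z up. It goes into the slot standing, x along the shaft's radius, 10 mm width across the slot. Seated, its centre line is 17.5 to 19.5 mm from the shaft axis, 6 mm stands proud of the shaft's side, its top is flush with the shaft top.
- pulley: Belt pulley, about 0.45 kg: black rim 96 mm diameter, 20 mm high, aluminium boss on top to 46 mm, with two flats 54 mm apart facing +y and -y (grip there). Origin on the bore axis at the underside, z up. Bore 38 mm, keyway 13 mm wide on the +x side, out to 26 mm from the axis; orange marks on the +x side. Home, its underside is 34 mm below the shaft top, on the lowered collar.
- keyway (a point): Middle of the pulley's keyway at its underside: 20 mm from the bore axis along the pulley's +x, on the underside.
- socket_a: Bystander: steel socket, 21 mm diameter, 45 mm high, in the caddy; origin under its centre.
- socket_b: Bystander: steel socket, 15 mm diameter, 45 mm high, in the caddy; origin under its centre.
- screwdriver: Bystander: red-handled screwdriver lying on the table.
- wrench: Bystander: steel wrench lying on the table.
- oil_bottle: Bystander: yellow bottle, 60 mm diameter, 150 mm high; origin under its centre.
- tape_roll: Bystander: blue ring of tape, 90 mm diameter, 22 mm high; origin under its centre.
- parts_cup: Bystander: steel cup, 80 mm diameter, 50 mm high; origin under its centre.
- washer: Bystander: steel washer, 38 mm diameter, 4 mm thick; origin under its centre.
There are look-alikes about, which are no part of the job. What is shaped like the pulley but purple, red or turquoise is not meant.

How it is judged:
By the outcome, as a careful person would: the job done as asked, in the order asked, and still so for the second after the job is handed in, with the robot touching nothing.
It also fails if it takes over 72 s, if anything falls off the work surface, if the arm or the gripper's body presses on something with over 40 N, if the wrist force passes 120 N, or if a joint passes its speed limit or range.

## Robot

A 6-joint arm with a two-finger parallel gripper is mounted at the origin on the work surface. World frame = base frame: x ahead of the robot, y to its left, z up, the work surface at z = 0. Lengths are in m, angles in rad, forces in N, time in s.
With the tool pointing down it reaches from about 0.3 to 0.75 m from the base axis. Payload 8.5 kg.
Tool frame: the origin (TCP) lies midway between the tips of the shut fingers; the grasp point (between the pads) lies robot.hold_point_z behind it (robot.hold_point_z is the distance from the TCP to the grasp point, in m); z points along the fingers, y is the direction in which the jaws open and shut (so a half turn about z gives the same grasp; the last joint's range is limited). The gripper opens to 85 mm and grips with 20 to 120 N. Pads are 22 mm wide; open, the fingers measure 114 mm over their backs; the gripper's body (76 mm by 85 mm) begins 54 mm behind the grasp point. The pads swing forward as they close: fully open they stand 13 mm farther back than shut.
Start: joints at [-1.386, 0.381, 1.297, -0, 1.464, -0.215], TCP at [0.214, -0.507, 0.231] pointing down, gripper open.
Joint ranges: [-3.11, 3.11], [-0.89, 2.33], [0.22, 2.48], [-1.42, 4.56], [0.17, 2.85], [-2.88, 2.88]. Speed limits (rad/s): [2.39, 2.39, 3.14, 3.14, 3.14, 3.14].

## Interface

Orientations are given as [roll, pitch, yaw] about the fixed x, y, z axes, in that order (R = Rz(yaw) Ry(pitch) Rx(roll)).
In Python, from cell import get_obs, imaging, workorder, trace, tip_of, robot gives the robot as it stands. The module is installed in compiled form; this text tells all that it offers.
- The arm moves only by the tool servo_tool, never from a script. Its argument "motion" is a list of rows, each an object of numbers: "wx", "wy", "wz": the turn, a rotation vector about the tool's x, y, z in rad; "dx", "dy", "dz": the shift along the tool's x, y, z in m; "claw": the opening, from 0 (shut) to 1 (fully open). In form: [{"wx": .., "wy": .., "wz": .., "dx": .., "dy": .., "dz": .., "claw": ..}, ...]. A call has 1 to 20 rows; each row shifts and turns the pose as measured when the row begins, along the tool's axes as they then stand; what a row does not reach is not made up. A row lasts 1/10 s, in which the tool goes at most 50 mm and 8.59 degrees, less where a joint would pass 70% of its speed; a pose out of reach is approached as far as the arm can. A call is refused whole if a number of a shift passes 0.05 or a number of a turn 0.15, either way. A call with a gripper value outside its range is refused whole. The fingers move at their own pace and stop on an object; "squeeze" is the grip in N (left out, the last holds). Time passes only in rows, so rows that do not move let the fingers close. It gives the time, the measured TCP pose, the force and the opening at its end, in the units of the state.
- get_obs(): the state, without advancing time (a new reading comes with each control period).
- imaging.grab_frame(name): name is "scene" or "top"; returns a dict with "img" (480x640x3 uint8, red, green, blue), "fovy" (degrees; the focal length in pixels is half the picture's height over the tangent of half this angle, whatever the lens; pixels are square), "cx", "cy" (the principal point, pixels), "xyz" and "attitude" of the camera in the world. Camera axes: x right, y down, z forward; pixel columns grow to the right and rows downward; lengths in m; the calibration is good to about 2 mm. A picture is of the moment at which its call begins. There is no depth.
- workorder.hand_in(): hands the job in, once; it reports no verdict.
Trained networks look in a picture, given as the dict that the camera call returned (one of the last four; its "shot" number tells which), for a name from the list of things; names that differ only in an ending like _2 or _b are one class to them, and where a whole thing is asked for, a point or a joint stands for the part that bears it (a point fixed in the world has none). Each returns a list of dicts, best first, with "score" (0 to 1); they miss things now and then, are a little off and sometimes report something else, mostly with a low value. They report only what shows in the picture. A call takes as long as a camera call. They do not tell look-alikes from the thing itself.
- trace(picture, target): "pixels" (480x640 bool, what is visible of it) and "rect" ([left, top, right, bottom] as shares, 0 to 1, of the picture: columns of its width, rows of its height, round what is visible of it).
- tip_of(picture, target): "position" ([row, column] as shares, 0 to 1, of the picture: columns of its width, rows of its height: a listed point, or the origin of a listed thing).
The state is a dict: "time_s": time; "q": joint angles; "joint_velocities": joint speeds; "effort": joint torques, N m; "eef_pos": TCP position; "eef_rot": TCP orientation; "force": force on the tool from outside, world axes, zero at the start; "moment": the same for the moment, N m; "finger_gap": finger opening in m.
Only numpy, scipy, OpenCV 4.12 (cv2) and the standard library are available. Lean on these libraries where they do the work, as an engineer would, in place of code of your own. Each camera call takes 0.05 s, during which the arm holds its last target.

## Working session

There is one attempt and no reset: what is moved stays moved. The work goes in short steps, Python scripts to look and compute and a tool call to move; the robot and the scene stay as the last step left them, time stands still between calls to the robot, and variables do not carry over. Pictures are saved under pics/ and viewed, and the job is handed in when it is done.

Besides the shell and the picture viewer there is one more tool, called as name(argument=value, ...) on one line, values as JSON. servo_tool: Moves the arm, as the interface text tells. Its arguments: {"type":"object","properties":{"motion":{"type":"array"},"squeeze":{"type":"number"}},"required":["motion"]}

```bash
mkdir -p pics; cat > h.py <<'E'
import numpy as np, cv2
from cell import get_obs, imaging, workorder, trace, tip_of, robot
from scipy.spatial.transform import Rotation as R
def K(f):
    fl=240/np.tan(np.radians(f["fovy"])/2); return fl
def camR(f):
    a=np.array(f["attitude"],float)
    if a.shape==(3,3): return a
    if a.size==3: return R.from_euler('xyz',a).as_matrix()
    return R.from_quat(a).as_matrix()
def ray(f,u,v):
    d=np.array([(u-f["cx"])/K(f),(v-f["cy"])/K(f),1.]); return camR(f)@d
def atz(f,u,v,z):
    o=np.array(f["xyz"]); d=ray(f,u,v); return o+d*(z-o[2])/d[2]
def proj(f,p):
    c=camR(f).T@(np.array(p)-np.array(f["xyz"])); return f["cx"]+K(f)*c[0]/c[2], f["cy"]+K(f)*c[1]/c[2]
def save(f,n): cv2.imwrite("pics/"+n+".png",f["img"][:,:,::-1])
E
python3 - <<'E'
from h import *
print(robot.hold_point_z, [a for a in dir(robot) if a[0]!='_'])
o=get_obs(); print(o)
for n in("scene","top"):
    f=imaging.grab_frame(n); save(f,n+"0"); print(n,{k:v for k,v in f.items() if k!="img"})
    for t in ["shaft_top","shaft_foot","shaft_axis","reducer","caddy","key","pulley","keyway","socket_a","socket_b"]:
        r=tip_of(f,t); print(t,[(round(x["score"],2),round(x["position"][1]*640,1),round(x["position"][0]*480,1)) for x in r])
E
```

```text
0.0187 ['MotionError', 'hold_point_z']
{'time_s': 0.0, 'q': array([-1.38627398e+00,  3.81214954e-01,  1.29829748e+00, -2.79478741e-05,
        1.46359410e+00, -2.15311439e-01]), 'joint_velocities': array([-0.00070189, -0.00094889,  0.0010152 , -0.00112661, -0.00058901,
        0.00104521]), 'effort': array([ 8.11475402e-04, -4.48459017e+01, -2.31278104e+01, -6.04998309e-05,
        4.79783586e-03,  6.06723546e-06]), 'eef_pos': array([ 0.21402373, -0.50631746,  0.23068922]), 'eef_rot': array([-3.14010779e+00, -2.96302715e-04,  3.99836580e-01]), 'force': array([-0.01394612, -0.50396174,  0.61895806]), 'moment': array([-0.0226616 ,  0.00096679,  0.03438926]), 'finger_gap': 0.08529510617635071}
scene {'fovy': 48.60148754929096, 'cx': 320.4808448239111, 'cy': 239.47981393510514, 'xyz': array([1.23037719, 0.14489873, 1.27744485]), 'attitude': array([-2.62156034, -0.00684543,  1.82559852]), 'shot': 1}
shaft_top [(0.72, 424.5, 228.7)]
shaft_foot [(0.91, 421.0, 242.3)]
shaft_axis [(0.84, 418.4, 234.6)]
reducer [(0.81, 416.0, 252.1), (0.67, 373.7, 344.0)]
caddy [(0.96, 317.6, 247.9), (0.28, 47
[... 433 characters left out ...]
'fovy': 50.0355813894546, 'cx': 313.37025688143956, 'cy': 240.03205107225128, 'xyz': array([ 0.31466261, -0.00972082,  1.25271332]), 'attitude': array([-2.92202917e+00,  1.31832731e-03, -1.56038761e+00]), 'shot': 2}
shaft_top [(0.61, 206.7, 275.3)]
shaft_foot [(0.72, 210.3, 281.7)]
shaft_axis [(0.9, 211.5, 276.1)]
reducer [(0.58, 215.2, 282.6)]
caddy [(0.61, 321.7, 253.2)]
key [(0.55, 336.8, 254.9)]
pulley [(0.96, 416.0, 205.5), (0.95, 348.7, 332.3), (0.87, 416.3, 316.5), (0.56, 411.5, 259.5)]
keyway [(0.81, 420.0, 320.9), (0.79, 413.3, 201.0), (0.65, 357.2, 338.9), (0.59, 412.9, 252.5)]
socket_a [(0.5, 314.0, 249.4), (0.37, 303.2, 255.0)]
socket_b [(0.5, 314.0, 249.4), (0.37, 303.2, 255.0)]
```

View pics/scene0.png

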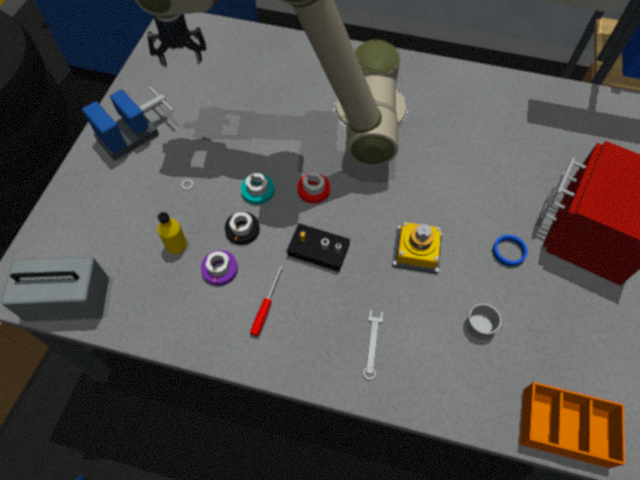

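View pics/top0.png

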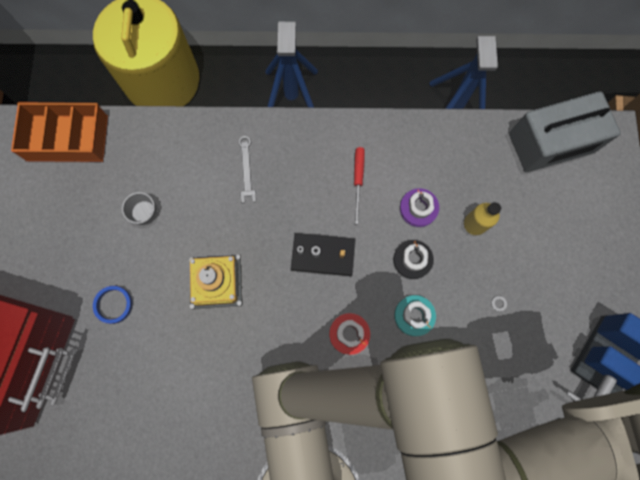

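```bash
python3 - <<'E'
import cv2
a=cv2.imread('pics/scene0.png');b=cv2.imread('pics/top0.png')
cv2.imwrite('pics/s_z.png',cv2.resize(a[170:300,200:460],None,fx=3,fy=3,interpolation=cv2.INTER_CUBIC))
cv2.imwrite('pics/t_z.png',cv2.resize(b[190:360,180:440],None,fx=3,fy=3,interpolation=cv2.INTER_CUBIC))
E
```

```text
(no output)
```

View pics/s_z.png

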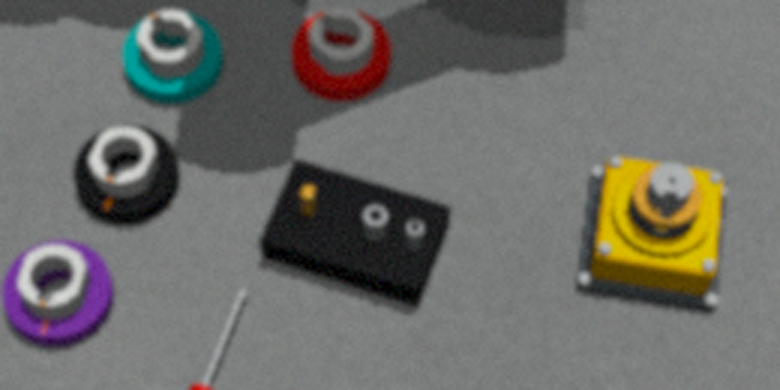

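View pics/t_z.png

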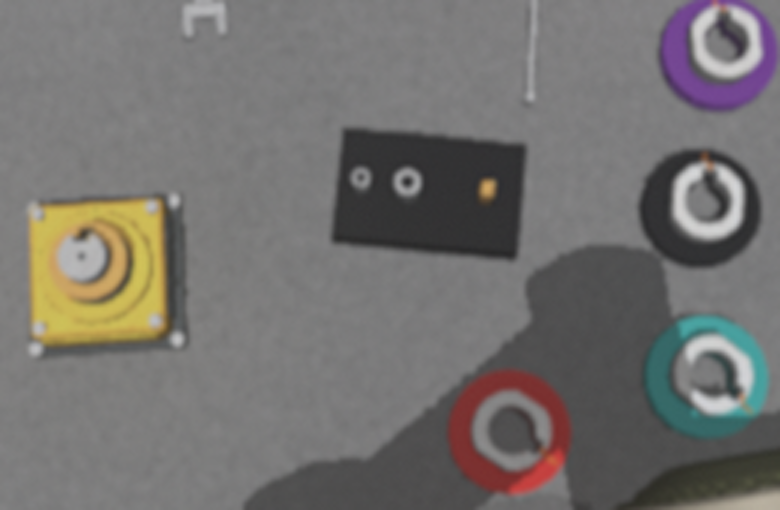

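```bash
python3 - <<'E'
import cv2,numpy as np
a=cv2.imread('pics/scene0.png');b=cv2.imread('pics/top0.png')
def c(im,u,v,s=16,k=12): return cv2.resize(im[v-s:v+s,u-s:u+s],None,fx=k,fy=k,interpolation=cv2.INTER_CUBIC)
r1=np.hstack([c(a,423,236),c(b,210,276)])
cv2.imwrite('pics/shaft.png',r1)
r1=np.hstack([c(a,241,228,20,10),c(b,413,257,20,10)])
cv2.imwrite('pics/pul.png',r1)
r1=np.hstack([c(a,319,246,34,6)[:,:],c(b,323,254,34,6)])
cv2.imwrite('pics/cad.png',r1)
E
```

```text
(no output)
```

View pics/shaft.png

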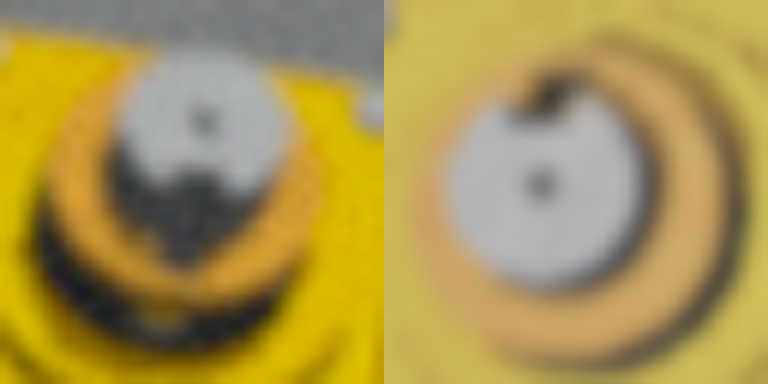

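View pics/pul.png

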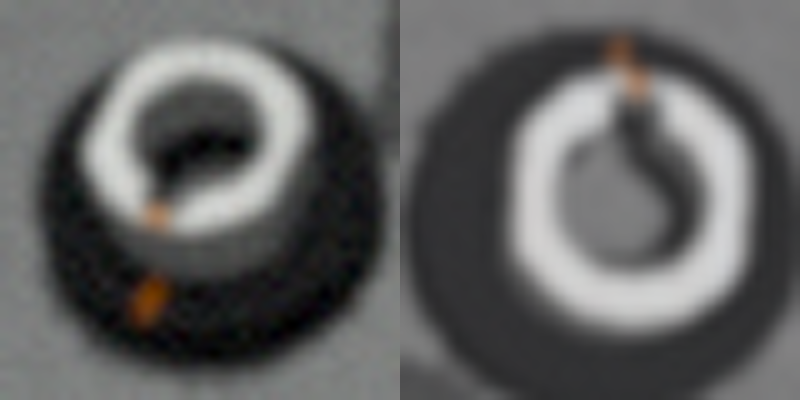

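View pics/cad.png

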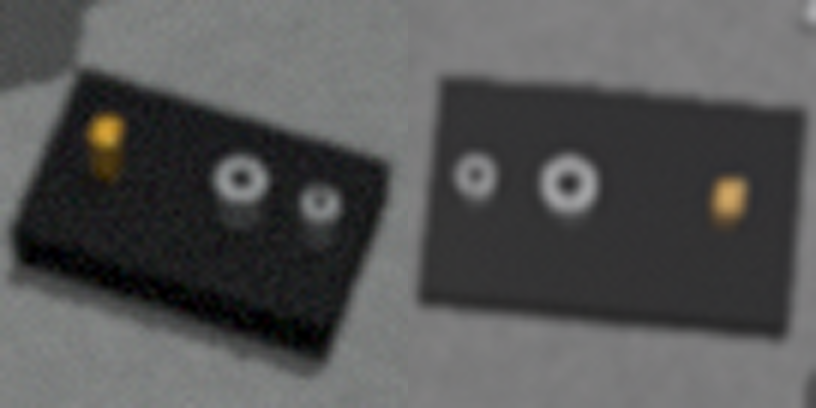

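```bash
cat > fit.py <<'E'
from h import *
from scipy.optimize import least_squares, minimize
fs={}
import pickle
E
python3 - <<'E'
from h import *
import pickle
f1=imaging.grab_frame("scene"); f2=imaging.grab_frame("top")
pickle.dump((f1,f2),open('fr.pkl','wb'))
for n,f,c,nt in (("scene",f1,(423.79,229.71),((195.5/12-.5)+407,(180.5/12-.5)+220)),("top",f2,(206.54,274.9),(194+(161.5/12-.5),260+(100.5/12-.5)))):
    P=atz(f,*c,.110); N=atz(f,*nt,.110); print(n,P,N-P,np.degrees(np.arctan2(*(N-P)[1::-1])))
# caddy key top etc: (key top z=.064 ; sockets top z = .034-20+45=.059?)
s=lambda x,y,k,ox,oy:((x+.5)/k-.5+ox,(y+.5)/k-.5+oy)
for n,f,k,a,b in (("scene",f1,s(106,130,6,285,212),s(241,180,6,285,212),s(321,203,6,285,212)),("top",f2,s(730-408,188,6,289,220),s(569-408,184,6,289,220),s(476-408,176,6,289,220))):
    print(n,"key",atz(f,*k,.064),"A",atz(f,*a,.059),"B",atz(f,*b,.059))
corn={"scene":[(80,72),(388,165),(322,350),(16,240)],"top":[(441,80),(805,110),(786,335),(419,300)]}
for n,f,o in (("scene",f1,(0,285,212)),("top",f2,(408,289,220))):
    for c in corn[n]:
        print(n,c,atz(f,*s(c[0]-o[0],c[1],6,o[1],o[2]),.034)[:2])
# pulley: boss top z .046
for n,f,c,m,o in (("scene",f1,(200,135),(158,214),(0,221,208)),("top",f2,(633,197),(640,83),(400,393,237))):
    q=lambda t:s(t[0]-o[0],t[1],10,o[1],o[2])
    C=atz(f,*q(c),.046);M=atz(f,*q(m),.046);print(n,"pul",C,np.degrees(np.arctan2(*(M-C)[1::-1])))
E
```

```text
scene [0.48581729 0.23273726 0.11      ] [ 0.01488469 -0.00018981  0.        ] -0.7306088715718869
top [0.48707675 0.23325429 0.11      ] [ 1.59559944e-02 -5.34217628e-05  0.00000000e+00] -0.19182947963051158
scene key [ 0.54983303 -0.07365866  0.064     ] A [ 0.55640163 -0.01039965  0.059     ] B [0.55865531 0.0263178  0.059     ]
top key [ 0.55431024 -0.07373326  0.064     ] A [ 0.55628369 -0.01047771  0.059     ] B [0.55913353 0.02627439 0.059     ]
scene (80, 72) [ 0.50642638 -0.09880182]
scene (388, 165) [0.51814836 0.0484001 ]
scene (322, 350) [0.61594865 0.04160132]
scene (16, 240) [ 0.59771591 -0.10243043]
top (441, 80) [0.60388236 0.04187727]
top (805, 110) [ 0.59288459 -0.10577959]
top (786, 335) [ 0.50083833 -0.0975546 ]
top (419, 300) [0.51345584 0.04898972]
scene pul [ 0.54559671 -0.24947169  0.046     ] -6.028689914019065
top pul [ 0.5467387 -0.2503226  0.046    ] -5.325671429995461
```

```bash
cat > fit.py <<'E'
from h import *
import pickle
from scipy.optimize import minimize
f1,f2=pickle.load(open('fr.pkl','rb'))
SS=6
def warpgrid(f,u0,v0,s,z):
    n=2*s*SS
    uu=(np.arange(n)+.5)/SS-.5+u0-s; vv=(np.arange(n)+.5)/SS-.5+v0-s
    U,V=np.meshgrid(uu,vv)
    d=np.stack([(U-f["cx"])/K(f),(V-f["cy"])/K(f),np.ones_like(U)],-1)@camR(f).T
    o=np.array(f["xyz"]); t=(z-o[2])/d[...,2]
    return o[0]+d[...,0]*t,o[1]+d[...,1]*t
def down(m,s,sig):
    m=cv2.GaussianBlur(m.astype(np.float32),(0,0),sig*SS)
    return cv2.resize(m,(2*s,2*s),interpolation=cv2.INTER_AREA)
def fit(f,u0,v0,s,z,mask,region,p0,ch=None):
    X,Y=warpgrid(f,u0,v0,s,z)
    im=f["img"][v0-s:v0+s,u0-s:u0+s].astype(float).reshape(-1,3)
    def cost(p):
        m=down(mask(X,Y,p),s,p[-1] if False else 0.7).ravel(); w=down(region(X,Y,p),s,.3).ravel()
        A=np.stack([m,np.ones_like(m)],1)*np.sqrt(w)[:,None]
        B=im*np.sqrt(w)[:,None]
        c,_,_,_=np.linalg.lstsq(A,B,rcond=None)
        return ((A@c-B)**2).sum()/w.sum()
    sim=np.array([p0]+[np.array(p0)+np.eye(3)[i]*[.002,.002,.15][i] for i in range(3)])
    r=minimize(cost,p0,method='Nelder-Mead',options=dict(initial_simplex=sim,xatol=1e-5,fatol=1e-3))
    return r.x,r.fun
def loc(X,Y,p):
    c,s=np.cos(p[2]),np.sin(p[2]); x=X-p[0];y=Y-p[1]; return c*x+s*y,-s*x+c*y
def shaft(X,Y,p):
    x,y=loc(X,Y,p); return (np.hypot(x,y)<.018)&~((x>.01125)&(abs(y)<.00575))
def shreg(X,Y,p):
    x,y=loc(X,Y,p); return np.hypot(x,y)<.0195
def pul(X,Y,p):
    x,y=loc(X,Y,p); r=np.hypot(x,y); return (r<.031)&(abs(y)<.027)&(r>.019)&~((x>0)&(x<.026)&(abs(y)<.0065))
def pulreg(X,Y,p):
    x,y=loc(X,Y,p); r=np.hypot(x,y); return (r<.033)&~((x>.024)&(abs(y)<.006))
def key(X,Y,p):
    x,y=loc(X,Y,p); return (abs(x)<.006)&(abs(y)<.005)
def keyreg(X,Y,p): return np.hypot(X-p[0],Y-p[1])<.0095
def cad(X,Y,p):
    x,y=loc(X,Y,p); return (abs(x)<.045)&(abs(y)<.075)
def cadreg(X,Y,p):
    x,y=loc(X,Y,p); return (abs(x)<.049)&(abs(y)<.079)&~((abs(x)<.03)&(abs(y)<.065))
E
python3 - <<'E'
from fit import *
for n,f,c in (("scene",f1,(424,230)),("top",f2,(207,275))):
    print(n,"shaft",fit(f,*c,14,.110,shaft,shreg,[.4864,.2330,0]))
for n,f,c in (("scene",f1,(241,222)),("top",f2,(416,257))):
    print(n,"pul",fit(f,*c,22,.046,pul,pulreg,[.5462,-.25,-.1]))
for n,f,c in (("scene",f1,(319,246)),("top",f2,(323,254))):
    print(n,"cad",fit(f,*c,50,.034,cad,cadreg,[.555,-.028,-.073]))
for n,f,c in (("scene",f1,(302,233)),("top",f2,(343,251))):
    print(n,"key",fit(f,*c,10,.064,key,keyreg,[.552,-.0735,-.073]))
# cover
for n,f,c in (("scene",f1,(420,245)),("top",f2,(214,280))):
    def sq(X,Y,p):
        x,y=loc(X,Y,p); return (abs(x)<p[3])&(abs(y)<p[3])
E
```

```text
scene shaft (array([0.48454314, 0.23199859, 0.09170004]), np.float64(807.2581638976518))
top shaft (array([0.48669841, 0.23366832, 0.02220127]), np.float64(625.6118425749105))
scene pul (array([ 0.54560714, -0.25042025, -0.07228067]), np.float64(873.3247428909236))
top pul (array([ 0.54639269, -0.24983416, -0.10065261]), np.float64(1018.8862342910728))
scene cad (array([ 0.55810228, -0.02701802, -0.08452421]), np.float64(1155.199650386111))
top cad (array([ 0.55187217, -0.02797184, -0.08587201]), np.float64(371.26330009869946))
scene key (array([ 0.55061322, -0.07357902,  0.03885632]), np.float64(208.80338347212194))
top key (array([ 0.55082134, -0.07340863, -0.11854552]), np.float64(144.56504423921334))
```

servo_tool(motion=[{"wz": 0.12, "claw": 0.4}, {"wz": 0.12}, {"wz": 0.12}, {"wz": 0.12}, {"dx": 0.025, "dy": -0.038}, {"dx": 0.025, "dy": -0.038}, {"dx": 0.025, "dy": -0.038}, {"dx": 0.025, "dy": -0.038}, {"dx": 0.025, "dy": -0.038}, {"dx": 0.025, "dy": -0.038}], squeeze=40)

```text
$.motion[0]: bad value
```

servo_tool(motion=[{"wx": 0, "wy": 0, "wz": 0.12, "dx": 0, "dy": 0, "dz": 0, "claw": 0.4}, {"wx": 0, "wy": 0, "wz": 0.12, "dx": 0, "dy": 0, "dz": 0, "claw": 0.4}, {"wx": 0, "wy": 0, "wz": 0.12, "dx": 0, "dy": 0, "dz": 0, "claw": 0.4}, {"wx": 0, "wy": 0, "wz": 0.12, "dx": 0, "dy": 0, "dz": 0, "claw": 0.4}, {"wx": 0, "wy": 0, "wz": 0, "dx": 0.025, "dy": -0.038, "dz": 0, "claw": 0.4}, {"wx": 0, "wy": 0, "wz": 0, "dx": 0.025, "dy": -0.038, "dz": 0, "claw": 0.4}, {"wx": 0, "wy": 0, "wz": 0, "dx": 0.025, "dy": -0.038, "dz": 0, "claw": 0.4}, {"wx": 0, "wy": 0, "wz": 0, "dx": 0.025, "dy": -0.038, "dz": 0, "claw": 0.4}], squeeze=40)

```text
time_s: 2.0
eef_pos: [0.3292, -0.3652, 0.2303]
eef_rot: [3.141, 0.0, -0.11]
force: [0.6, -0.6, 0.2]
finger_gap: 0.0344
```

servo_tool(motion=[{"wx": 0, "wy": 0, "wz": -0.02, "dx": 0.024, "dy": -0.039, "dz": 0, "claw": 0.4}, {"wx": 0, "wy": 0, "wz": 0, "dx": 0.024, "dy": -0.039, "dz": 0, "claw": 0.4}, {"wx": 0, "wy": 0, "wz": 0, "dx": 0.024, "dy": -0.039, "dz": 0, "claw": 0.4}, {"wx": 0, "wy": 0, "wz": 0, "dx": 0.024, "dy": -0.039, "dz": 0, "claw": 0.4}, {"wx": 0, "wy": 0, "wz": 0, "dx": 0.024, "dy": -0.039, "dz": 0, "claw": 0.4}, {"wx": 0, "wy": 0, "wz": 0, "dx": 0.024, "dy": -0.039, "dz": 0, "claw": 0.4}, {"wx": 0, "wy": 0, "wz": 0, "dx": 0.024, "dy": -0.039, "dz": 0.04, "claw": 0.4}, {"wx": 0, "wy": 0, "wz": 0, "dx": 0.015, "dy": -0.025, "dz": 0.04, "claw": 0.4}, {"wx": 0, "wy": 0, "wz": 0, "dx": 0, "dy": 0, "dz": 0.02, "claw": 0.4}, {"wx": 0, "wy": 0, "wz": 0, "dx": 0, "dy": 0, "dz": 0, "claw": 0.4}])

```text
time_s: 3.0
eef_pos: [0.5438, -0.0759, 0.1369]
eef_rot: [3.138, -0.007, -0.083]
force: [0.3, -0.2, 0.3]
finger_gap: 0.0344
```

servo_tool(motion=[{"wx": 0, "wy": 0, "wz": 0, "dx": 0.007, "dy": -0.003, "dz": 0, "claw": 0.4}, {"wx": 0, "wy": 0, "wz": 0, "dx": 0, "dy": 0, "dz": 0.03, "claw": 0.4}, {"wx": 0, "wy": 0, "wz": 0, "dx": 0, "dy": 0, "dz": 0.02, "claw": 0.4}, {"wx": 0, "wy": 0, "wz": 0, "dx": 0, "dy": 0, "dz": 0, "claw": 0.4}])

```text
time_s: 3.4
eef_pos: [0.5553, -0.0759, 0.0912]
eef_rot: [3.136, -0.016, -0.085]
force: [0.8, 0.9, 0.4]
finger_gap: 0.0342
```

```bash
python3 - <<'E'
from h import *
o=get_obs(); print(o['eef_pos'],o['eef_rot'])
f=imaging.grab_frame("scene"); g=imaging.grab_frame("top")
c=lambda im,u,v:cv2.resize(im[v-35:v+35,u-35:u+35],None,fx=5,fy=5,interpolation=cv2.INTER_CUBIC)
cv2.imwrite('pics/k1.png',np.hstack([c(f['img'],305,235),c(g['img'],340,250)])[:,:,::-1])
print(proj(f,o['eef_pos']),proj(g,o['eef_pos']))
E
```

```text
[ 0.55525927 -0.07591674  0.09118255] [ 3.13563341 -0.01644668 -0.08503884]
(np.float64(300.61236295958054), np.float64(229.4947728518603)) (np.float64(343.82691182804643), np.float64(248.19842808992232))
```

View pics/k1.png

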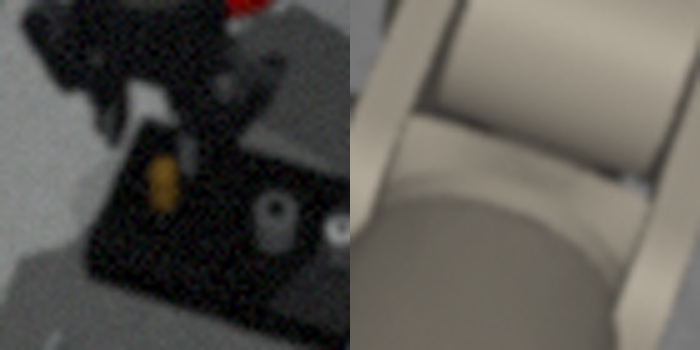

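```bash
cat > go.py <<'E'
import sys
from h import *
def cmd(x,y,z,yaw):
    o=get_obs(); Rc=R.from_euler('xyz',o['eef_rot']); Rt=R.from_euler('xyz',[np.pi,0,yaw])
    d=Rc.inv().apply(np.array([x,y,z])-o['eef_pos']); w=(Rc.inv()*Rt).as_rotvec()
    print('t',round(o['time_s'],2),'pos',o['eef_pos'].round(4),'rot',o['eef_rot'].round(3),'F',o['force'].round(1),'gap',round(o['finger_gap'],4))
    print('d',d.round(4),'w',w.round(3))
if __name__=="__main__": cmd(*map(float,sys.argv[1:5]))
E
python3 go.py .551 -.0735 .048 -.08
```

```text
t 3.5 pos [ 0.5561 -0.0761  0.0931] rot [ 3.135 -0.02  -0.085] F [ 0.7 -0.   0.2] gap 0.034
d [-0.0062 -0.0025  0.045 ] w [ 0.007 -0.02  -0.005]
```

servo_tool(motion=[{"wx": 0.007, "wy": -0.02, "wz": -0.005, "dx": -0.006, "dy": -0.0025, "dz": 0, "claw": 0.4}, {"wx": 0, "wy": 0, "wz": 0, "dx": 0, "dy": 0, "dz": 0.015, "claw": 0.4}, {"wx": 0, "wy": 0, "wz": 0, "dx": 0, "dy": 0, "dz": 0, "claw": 0.4}])

```text
time_s: 3.8
eef_pos: [0.5514, -0.0739, 0.0824]
eef_rot: [3.141, -0.004, -0.08]
force: [-0.5, -0.3, -0.0]
finger_gap: 0.0338
```

```bash
python3 go.py .551 -.0735 .048 -.08
```

```text
t 3.8 pos [ 0.5514 -0.0739  0.0824] rot [ 3.141 -0.004 -0.08 ] F [-0.5 -0.3 -0. ] gap 0.0338
d [-0.0006 -0.0004  0.0344] w [ 0.001 -0.004 -0.   ]
```

servo_tool(motion=[{"wx": 0.001, "wy": -0.004, "wz": 0, "dx": -0.0006, "dy": -0.0004, "dz": 0.012, "claw": 0.4}, {"wx": 0, "wy": 0, "wz": 0, "dx": 0, "dy": 0, "dz": 0.012, "claw": 0.4}, {"wx": 0, "wy": 0, "wz": 0, "dx": 0, "dy": 0, "dz": 0.01, "claw": 0.4}, {"wx": 0, "wy": 0, "wz": 0, "dx": 0, "dy": 0, "dz": 0, "claw": 0.4}])

```text
time_s: 4.2
eef_pos: [0.5516, -0.0737, 0.0482]
eef_rot: [3.141, -0.002, -0.08]
force: [0.0, 0.3, -0.1]
finger_gap: 0.0341
```

```bash
python3 go.py .551 -.0735 .048 -.08;  python3 - <<'E'
from h import *
f=imaging.grab_frame("scene")
c=lambda im,u,v:cv2.resize(im[v-25:v+25,u-25:u+25],None,fx=10,fy=10,interpolation=cv2.INTER_CUBIC)
cv2.imwrite('pics/k2.png',c(f['img'],303,237)[:,:,::-1])
E
```

```text
t 4.2 pos [ 0.5516 -0.0737  0.0482] rot [ 3.141e+00 -2.000e-03 -8.000e-02] F [ 0.   0.3 -0.1] gap 0.0341
d [-0.0007 -0.0001  0.0002] w [ 0.    -0.002 -0.   ]
```

View pics/k2.png

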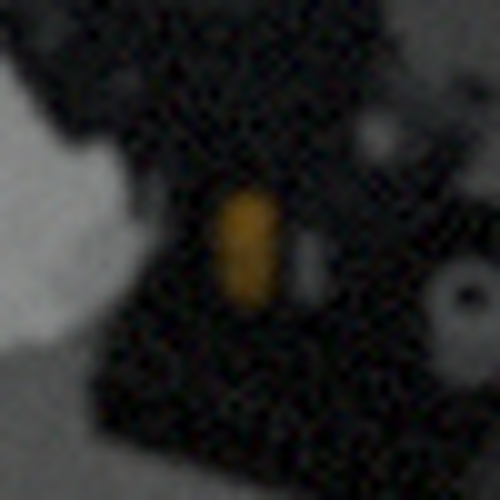

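The key stands between the fingers, with one pad edge visible to the right. Close.

servo_tool(motion=[{"wx": 0, "wy": 0, "wz": 0, "dx": 0, "dy": 0, "dz": 0, "claw": 0}, {"wx": 0, "wy": 0, "wz": 0, "dx": 0, "dy": 0, "dz": 0, "claw": 0}, {"wx": 0, "wy": 0, "wz": 0, "dx": 0, "dy": 0, "dz": 0, "claw": 0}, {"wx": 0, "wy": 0, "wz": 0, "dx": 0, "dy": 0, "dz": 0, "claw": 0}, {"wx": 0, "wy": 0, "wz": 0, "dx": 0, "dy": 0, "dz": 0, "claw": 0}, {"wx": 0, "wy": 0, "wz": 0, "dx": 0, "dy": 0, "dz": 0, "claw": 0}], squeeze=40)

```text
time_s: 4.85
eef_pos: [0.5525, -0.074, 0.0499]
eef_rot: [3.14, -0.005, -0.08]
force: [0.7, 0.0, -0.4]
finger_gap: 0.0085
```

servo_tool(motion=[{"wx": 0, "wy": 0, "wz": 0, "dx": 0, "dy": 0, "dz": -0.015, "claw": 0}, {"wx": 0, "wy": 0, "wz": 0, "dx": 0, "dy": 0, "dz": -0.03, "claw": 0}, {"wx": 0, "wy": 0, "wz": 0, "dx": 0, "dy": 0, "dz": -0.045, "claw": 0}, {"wx": 0, "wy": 0, "wz": 0, "dx": 0, "dy": 0, "dz": -0.045, "claw": 0}, {"wx": 0, "wy": 0, "wz": 0, "dx": 0, "dy": 0, "dz": 0, "claw": 0}])

```text
time_s: 5.35
eef_pos: [0.5514, -0.0736, 0.1889]
eef_rot: [3.141, -0.002, -0.08]
force: [0.9, -0.1, -1.2]
finger_gap: 0.0088
```

```bash
python3 go.py .5045 .233 .18 .02;  python3 - <<'E'
from h import *
f=imaging.grab_frame("scene");o=get_obs()
u,v=map(int,proj(f,o['eef_pos']));print(u,v)
c=lambda im,u,v:cv2.resize(im[v-25:v+25,u-25:u+25],None,fx=10,fy=10,interpolation=cv2.INTER_CUBIC)
cv2.imwrite('pics/k3.png',c(f['img'],u,v+5)[:,:,::-1])
E
```

```text
t 5.35 pos [ 0.5514 -0.0736  0.1889] rot [ 3.141e+00 -2.000e-03 -8.000e-02] F [ 0.9 -0.1 -1.2] gap 0.0088
d [-0.0713 -0.3019  0.0087] w [ 0.    -0.002 -0.1  ]
301 208
```

View pics/k3.png

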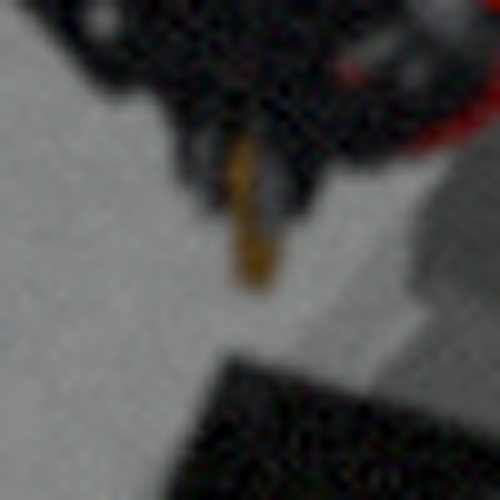

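```bash
python3 - <<'E'
from h import *
f=imaging.grab_frame("scene");o=get_obs()
p=o['eef_pos'];print(p)
for dz in (.014,0,-.036): print(dz,proj(f,p+[0,0,dz]))
im=f['img'].astype(int)
m=(im[...,0]-im[...,2]>35)&(im[...,0]>70)
m[:190]=0;m[235:]=0;m[:,:285]=0;m[:,320:]=0
for v in range(190,235):
    us=np.where(m[v]&(im[v,:,1]>im[v,:,2]+15))[0]
    if len(us): 
        w=(im[v,us,0]-im[v,us,2]); print(v,us,round((us*w).sum()/w.sum(),2))
a=np.hstack([cv2.resize(f['img'][190:235,280:325],None,fx=13,fy=13,interpolation=cv2.INTER_NEAREST)])
for dz in (.014,0,-.036):
    u,v=proj(f,p+[0,0,dz]); cv2.circle(a,(int((u-280+.5)*13),int((v-190+.5)*13)),4,(0,255,0),-1)
cv2.imwrite('pics/k4.png',np.clip(a.astype(int)*2,0,255).astype(np.uint8)[:,:,::-1])
E
```

```text
[ 0.54941856 -0.07298861  0.1838203 ]
0.014 (np.float64(301.2992091380887), np.float64(205.23979946976652))
0 (np.float64(301.4389049305132), np.float64(208.395485626371))
-0.036 (np.float64(301.7864456926369), np.float64(216.2463274653076))
204 [300] 300.0
205 [300] 300.0
206 [299 300] 299.49
207 [300] 300.0
209 [300] 300.0
210 [300] 300.0
211 [300] 300.0
212 [300 301] 300.55
213 [300 301 302 303] 301.47
214 [300 301 302 303] 301.53
215 [301 302] 301.44
```

View pics/k4.png

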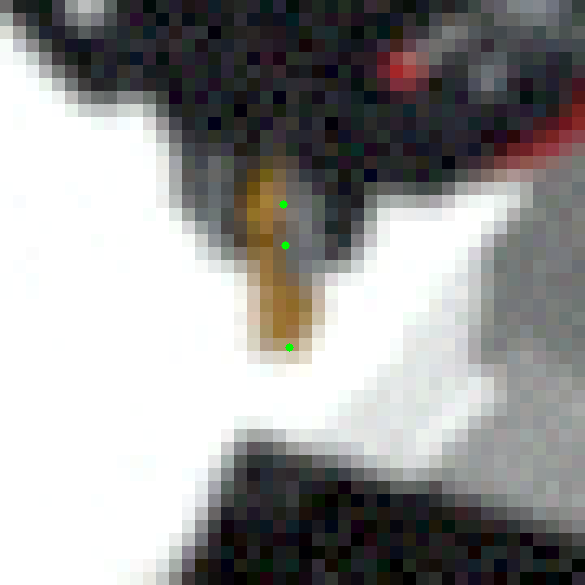

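servo_tool(motion=[{"wx": 0, "wy": 0, "wz": -0.05, "dx": -0.011, "dy": -0.043, "dz": 0, "claw": 0}, {"wx": 0, "wy": 0, "wz": -0.05, "dx": -0.01, "dy": -0.043, "dz": 0, "claw": 0}, {"wx": 0, "wy": 0, "wz": 0, "dx": -0.008, "dy": -0.043, "dz": 0, "claw": 0}, {"wx": 0, "wy": 0, "wz": 0, "dx": -0.006, "dy": -0.043, "dz": 0, "claw": 0}, {"wx": 0, "wy": 0, "wz": 0, "dx": -0.006, "dy": -0.043, "dz": 0, "claw": 0}, {"wx": 0, "wy": 0, "wz": 0, "dx": -0.006, "dy": -0.043, "dz": 0, "claw": 0}, {"wx": 0, "wy": 0, "wz": 0, "dx": -0.004, "dy": -0.03, "dz": 0, "claw": 0}, {"wx": 0, "wy": 0, "wz": 0, "dx": 0, "dy": 0, "dz": 0, "claw": 0}, {"wx": 0, "wy": 0, "wz": 0, "dx": 0, "dy": 0, "dz": 0, "claw": 0}])

```text
time_s: 6.35
eef_pos: [0.491, 0.2246, 0.1698]
eef_rot: [-3.14, 0.033, 0.021]
force: [0.4, 0.2, -0.6]
finger_gap: 0.0088
```

```bash
python3 go.py .505 .2335 .165 .02
```

```text
t 6.35 pos [0.491  0.2246 0.1698] rot [-3.14   0.033  0.021] F [ 0.4  0.2 -0.6] gap 0.0088
d [ 0.0144 -0.0086  0.0044] w [-0.002  0.033  0.001]
```

servo_tool(motion=[{"wx": -0.002, "wy": 0.033, "wz": 0, "dx": 0.014, "dy": -0.0086, "dz": 0, "claw": 0}, {"wx": 0, "wy": 0, "wz": 0, "dx": 0, "dy": 0, "dz": 0, "claw": 0}, {"wx": 0, "wy": 0, "wz": 0, "dx": 0, "dy": 0, "dz": 0, "claw": 0}])

```text
time_s: 6.65
eef_pos: [0.5063, 0.2319, 0.1675]
eef_rot: [3.14, 0.0, 0.018]
force: [0.4, -0.2, -0.6]
finger_gap: 0.0088
```

```bash
python3 go.py .505 .2335 .150 .02
```

```text
t 6.65 pos [0.5063 0.2319 0.1675] rot [3.14  0.    0.018] F [ 0.4 -0.2 -0.6] gap 0.0088
d [-0.0013 -0.0017  0.0175] w [ 0.001  0.    -0.002]
```

servo_tool(motion=[{"wx": 0.001, "wy": 0, "wz": 0, "dx": -0.0013, "dy": -0.0017, "dz": 0.008, "claw": 0}, {"wx": 0, "wy": 0, "wz": 0, "dx": 0, "dy": 0, "dz": 0.007, "claw": 0}, {"wx": 0, "wy": 0, "wz": 0, "dx": 0, "dy": 0, "dz": 0, "claw": 0}])

```text
time_s: 6.95
eef_pos: [0.5051, 0.2323, 0.1509]
eef_rot: [3.141, 0.001, 0.016]
force: [0.2, -0.5, -1.0]
finger_gap: 0.0086
```

```bash
python3 go.py .505 .2335 .150 .02; python3 - <<'E'
from h import *
f=imaging.grab_frame("scene");g=imaging.grab_frame("top");o=get_obs()
p=o['eef_pos'];print(p)
a=cv2.resize(f['img'][200:260,395:455],None,fx=10,fy=10,interpolation=cv2.INTER_CUBIC)
def dot(q,c):
    u,v=proj(f,q); cv2.circle(a,(int((u-395+.5)*10),int((v-200+.5)*10)),3,c,-1)
dot(p+[0,0,-.036],(0,255,0)); dot([.486,.233,.11],(255,0,255))
b=cv2.resize(g['img'][246:306,180:240],None,fx=5,fy=5,interpolation=cv2.INTER_CUBIC)
cv2.imwrite('pics/s1.png',np.clip(a.astype(int)*1.6,0,255).astype(np.uint8)[:,:,::-1])
cv2.imwrite('pics/s1t.png',b[:,:,::-1])
E
```

```text
t 6.95 pos [0.5051 0.2323 0.1509] rot [3.141e+00 1.000e-03 1.600e-02] F [ 0.2 -0.5 -1. ] gap 0.0086
d [-0.0001 -0.0012  0.0009] w [ 0.     0.001 -0.004]
[0.50549231 0.23246195 0.15183889]
```

View pics/s1.png

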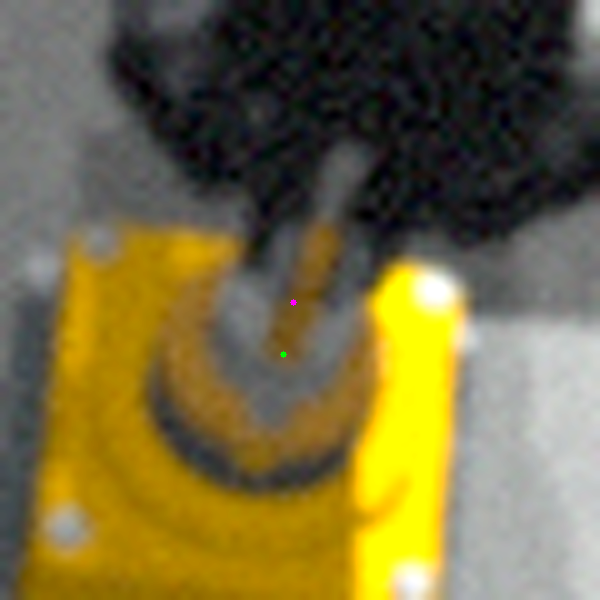

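View pics/s1t.png

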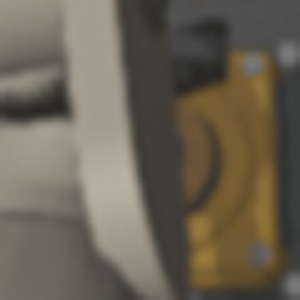

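servo_tool(motion=[{"wx": 0, "wy": 0, "wz": 0, "dx": 0, "dy": -0.001, "dz": 0.002, "claw": 0}, {"wx": 0, "wy": 0, "wz": 0, "dx": 0, "dy": 0, "dz": 0.002, "claw": 0}, {"wx": 0, "wy": 0, "wz": 0, "dx": 0, "dy": 0, "dz": 0.001, "claw": 0}])

```text
time_s: 7.35
eef_pos: [0.5057, 0.2336, 0.1471]
eef_rot: [-3.141, -0.002, 0.016]
force: [-0.4, -0.3, -0.2]
finger_gap: 0.0089
```

```bash
python3 go.py .505 .2335 .145 .02
```

```text
t 7.35 pos [0.5057 0.2336 0.1471] rot [-3.141e+00 -2.000e-03  1.600e-02] F [-0.4 -0.3 -0.2] gap 0.0089
d [-0.0007  0.0001  0.0021] w [-0.    -0.002 -0.004]
```

servo_tool(motion=[{"wx": 0, "wy": -0.002, "wz": -0.004, "dx": -0.0005, "dy": 0, "dz": 0.001, "claw": 0}, {"wx": 0, "wy": 0, "wz": 0, "dx": 0, "dy": 0, "dz": 0.001, "claw": 0}, {"wx": 0, "wy": 0, "wz": 0, "dx": 0, "dy": 0, "dz": 0.001, "claw": 0}])

```text
time_s: 7.65
eef_pos: [0.5053, 0.2336, 0.144]
eef_rot: [-3.141, -0.0, 0.02]
force: [-0.5, -0.2, -0.0]
finger_gap: 0.0082
```

```bash
python3 go.py .505 .2335 .145 .02
```

```text
t 7.65 pos [0.5053 0.2336 0.144 ] rot [-3.141 -0.     0.02 ] F [-0.5 -0.2 -0. ] gap 0.0082
d [-0.0003  0.0001 -0.001 ] w [-0. -0.  0.]
```

servo_tool(motion=[{"wx": 0, "wy": 0, "wz": 0, "dx": 0, "dy": 0, "dz": 0.001, "claw": 0}, {"wx": 0, "wy": 0, "wz": 0, "dx": 0, "dy": 0, "dz": 0.001, "claw": 0}])

```text
time_s: 7.85
eef_pos: [0.5054, 0.2337, 0.1419]
eef_rot: [-3.141, -0.0, 0.02]
force: [0.2, 0.9, 0.5]
finger_gap: 0.0088
```

```bash
python3 go.py .505 .2335 .142 .02; python3 -c "
from h import *
print(get_obs()['moment'])"
```

```text
t 7.85 pos [0.5054 0.2337 0.1419] rot [-3.141 -0.     0.02 ] F [0.2 0.9 0.5] gap 0.0088
d [-0.0004  0.0002 -0.0001] w [-0. -0.  0.]
[-0.05371964  0.0029293  -0.0214075 ]
```

servo_tool(motion=[{"wx": 0, "wy": 0, "wz": 0, "dx": 0, "dy": 0, "dz": 0.001, "claw": 0}, {"wx": 0, "wy": 0, "wz": 0, "dx": 0, "dy": 0, "dz": 0.001, "claw": 0}])

```text
time_s: 8.05
eef_pos: [0.5053, 0.2337, 0.1397]
eef_rot: [-3.141, -0.0, 0.02]
force: [0.8, -0.8, -0.1]
finger_gap: 0.0088
```

```bash
python3 go.py .505 .2335 .138 .02; python3 - <<'E'
from h import *
print(get_obs()['moment'])
f=imaging.grab_frame("scene")
a=cv2.resize(f['img'][210:250,405:445],None,fx=14,fy=14,interpolation=cv2.INTER_CUBIC)
cv2.imwrite('pics/s2.png',np.clip(a.astype(int)*1.8,0,255).astype(np.uint8)[:,:,::-1])
E
```

```text
t 8.05 pos [0.5053 0.2337 0.1397] rot [-3.141 -0.     0.02 ] F [ 0.8 -0.8 -0.1] gap 0.0088
d [-0.0003  0.0001  0.0017] w [-0. -0.  0.]
[-0.00417384 -0.06802326  0.01587663]
```

View pics/s2.png

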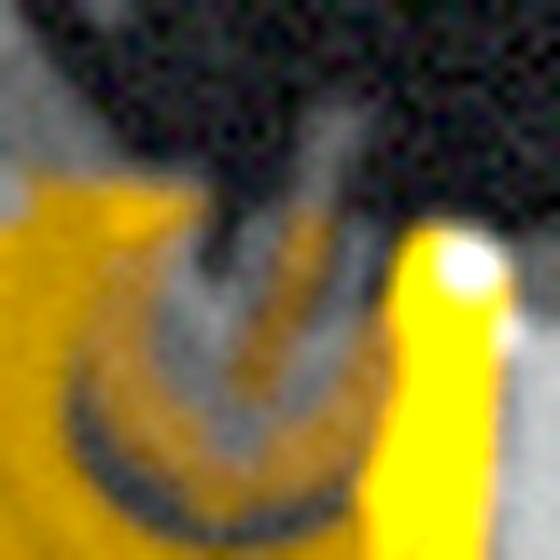

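servo_tool(motion=[{"wx": 0, "wy": 0, "wz": 0, "dx": 0, "dy": 0, "dz": 0.002, "claw": 0}, {"wx": 0, "wy": 0, "wz": 0, "dx": 0, "dy": 0, "dz": 0.002, "claw": 0}, {"wx": 0, "wy": 0, "wz": 0, "dx": 0, "dy": 0, "dz": 0.002, "claw": 0}, {"wx": 0, "wy": 0, "wz": 0, "dx": 0, "dy": 0, "dz": 0.002, "claw": 0}, {"wx": 0, "wy": 0, "wz": 0, "dx": 0, "dy": 0, "dz": 0.001, "claw": 0}])

```text
time_s: 8.6
eef_pos: [0.5053, 0.2336, 0.1297]
eef_rot: [-3.141, -0.0, 0.02]
force: [-0.5, -0.1, -0.3]
finger_gap: 0.0087
```

```bash
python3 go.py .505 .2335 .127 .02; python3 - <<'E'
from h import *
print(get_obs()['moment'])
f=imaging.grab_frame("scene")
a=cv2.resize(f['img'][210:250,405:445],None,fx=14,fy=14,interpolation=cv2.INTER_CUBIC)
cv2.imwrite('pics/s3.png',np.clip(a.astype(int)*1.8,0,255).astype(np.uint8)[:,:,::-1])
E
```

```text
t 8.6 pos [0.5053 0.2336 0.1297] rot [-3.141 -0.     0.02 ] F [-0.5 -0.1 -0.3] gap 0.0087
d [-0.0003  0.0001  0.0027] w [-0. -0.  0.]
[ 0.00896522  0.00629675 -0.01344144]
```

View pics/s3.png

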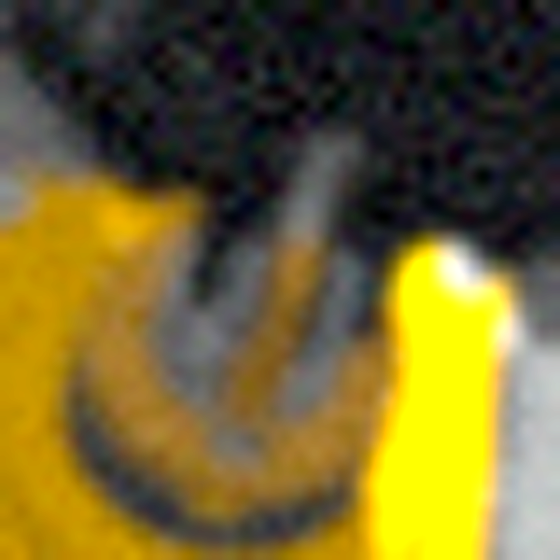

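servo_tool(motion=[{"wx": 0, "wy": 0, "wz": 0, "dx": -0.0003, "dy": 0, "dz": 0.002, "claw": 0}, {"wx": 0, "wy": 0, "wz": 0, "dx": 0, "dy": 0, "dz": 0.0015, "claw": 0}, {"wx": 0, "wy": 0, "wz": 0, "dx": 0, "dy": 0, "dz": 0.001, "claw": 0}, {"wx": 0, "wy": 0, "wz": 0, "dx": 0, "dy": 0, "dz": 0.001, "claw": 0}])

```text
time_s: 9.05
eef_pos: [0.5053, 0.2336, 0.1239]
eef_rot: [-3.141, -0.001, 0.02]
force: [-0.1, 0.7, -0.1]
finger_gap: 0.0085
```

servo_tool(motion=[{"wx": 0, "wy": 0, "wz": 0, "dx": 0, "dy": 0, "dz": 0.001, "claw": 0}, {"wx": 0, "wy": 0, "wz": 0, "dx": 0, "dy": 0, "dz": 0.001, "claw": 0}])

```text
time_s: 9.25
eef_pos: [0.5052, 0.2336, 0.1218]
eef_rot: [-3.141, -0.001, 0.02]
force: [0.5, 0.1, 0.0]
finger_gap: 0.0088
```

servo_tool(motion=[{"wx": 0, "wy": 0, "wz": 0, "dx": 0, "dy": 0, "dz": 0.001, "claw": 0}, {"wx": 0, "wy": 0, "wz": 0, "dx": 0, "dy": 0, "dz": 0.001, "claw": 0}])

```text
time_s: 9.45
eef_pos: [0.5052, 0.2336, 0.1196]
eef_rot: [-3.141, -0.001, 0.02]
force: [0.9, -0.3, 0.3]
finger_gap: 0.0084
```

```bash
python3 go.py .505 .2335 .127 .02; python3 -c "
from h import *
print(get_obs()['moment'])"
```

```text
t 9.45 pos [0.5052 0.2336 0.1196] rot [-3.141e+00 -1.000e-03  2.000e-02] F [ 0.9 -0.3  0.3] gap 0.0084
d [-0.0002  0.0001 -0.0074] w [-0.    -0.001  0.   ]
[-0.02262992 -0.07045394  0.04659917]
```

servo_tool(motion=[{"wx": 0, "wy": 0, "wz": 0, "dx": 0, "dy": 0, "dz": 0.0015, "claw": 0}, {"wx": 0, "wy": 0, "wz": 0, "dx": 0, "dy": 0, "dz": 0.0015, "claw": 0}, {"wx": 0, "wy": 0, "wz": 0, "dx": 0, "dy": 0, "dz": 0.001, "claw": 0}, {"wx": 0, "wy": 0, "wz": 0, "dx": 0, "dy": 0, "dz": 0.001, "claw": 0}, {"wx": 0, "wy": 0, "wz": 0, "dx": 0, "dy": 0, "dz": 0.001, "claw": 0}])

```text
time_s: 9.95
eef_pos: [0.5053, 0.2336, 0.113]
eef_rot: [-3.141, -0.001, 0.02]
force: [0.8, -0.3, -0.1]
finger_gap: 0.0087
```

servo_tool(motion=[{"wx": 0, "wy": 0, "wz": 0, "dx": 0, "dy": 0, "dz": 0, "claw": 0.35}, {"wx": 0, "wy": 0, "wz": 0, "dx": 0, "dy": 0, "dz": 0, "claw": 0.35}, {"wx": 0, "wy": 0, "wz": 0, "dx": 0, "dy": 0, "dz": 0, "claw": 0.35}, {"wx": 0, "wy": 0, "wz": 0, "dx": 0, "dy": 0, "dz": 0, "claw": 0.35}])

```text
time_s: 10.35
eef_pos: [0.5051, 0.2337, 0.113]
eef_rot: [-3.141, -0.0, 0.02]
force: [1.2, 0.7, 0.1]
finger_gap: 0.0294
```

```bash
python3 go.py .505 .2335 .127 .02; python3 - <<'E'
from h import *
f=imaging.grab_frame("scene")
a=cv2.resize(f['img'][210:250,405:445],None,fx=14,fy=14,interpolation=cv2.INTER_CUBIC)
cv2.imwrite('pics/s4.png',np.clip(a.astype(int)*1.8,0,255).astype(np.uint8)[:,:,::-1])
E
```

```text
t 10.35 pos [0.5051 0.2337 0.113 ] rot [-3.141 -0.     0.02 ] F [1.2 0.7 0.1] gap 0.0294
d [-0.0001  0.0001 -0.014 ] w [-0. -0.  0.]
```

View pics/s4.png

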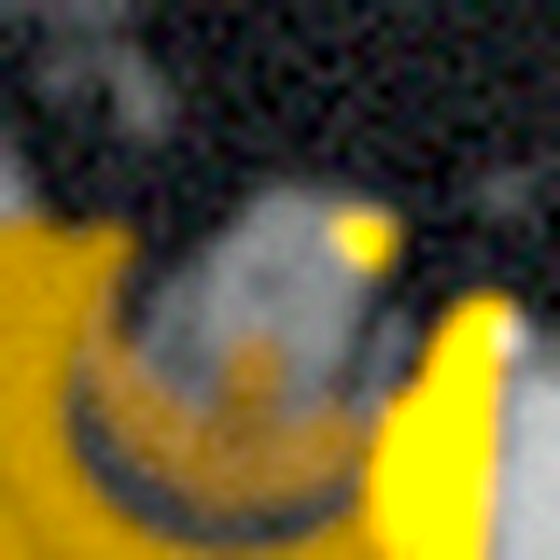

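servo_tool(motion=[{"wx": 0, "wy": 0, "wz": 0, "dx": 0, "dy": 0, "dz": -0.02, "claw": 0.35}, {"wx": 0, "wy": 0, "wz": 0, "dx": 0.005, "dy": 0, "dz": -0.03, "claw": 0}, {"wx": 0, "wy": 0, "wz": 0, "dx": 0.005, "dy": 0, "dz": 0, "claw": 0}, {"wx": 0, "wy": 0, "wz": 0, "dx": 0, "dy": 0, "dz": 0, "claw": 0}])

```text
time_s: 10.8
eef_pos: [0.5149, 0.2337, 0.164]
eef_rot: [3.142, 0.001, 0.02]
force: [-0.4, -0.3, 0.1]
finger_gap: 0.0003
```

```bash
python3 go.py .5155 .2338 .125 .02; python3 - <<'E'
from h import *
f=imaging.grab_frame("scene")
a=cv2.resize(f['img'][210:250,405:445],None,fx=14,fy=14,interpolation=cv2.INTER_CUBIC)
for z,c in ((.11,(0,255,0)),(.12,(255,0,0))):
    u,v=proj(f,[.5045,.2334,z]);cv2.circle(a,(int((u-405+.5)*14),int((v-210+.5)*14)),3,c,-1)
cv2.imwrite('pics/s5.png',np.clip(a.astype(int)*1.8,0,255).astype(np.uint8)[:,:,::-1])
E
```

```text
t 10.8 pos [0.5149 0.2337 0.164 ] rot [3.142e+00 1.000e-03 2.000e-02] F [-0.4 -0.3  0.1] gap 0.0003
d [ 0.0007 -0.0001  0.039 ] w [0.    0.001 0.   ]
```

View pics/s5.png

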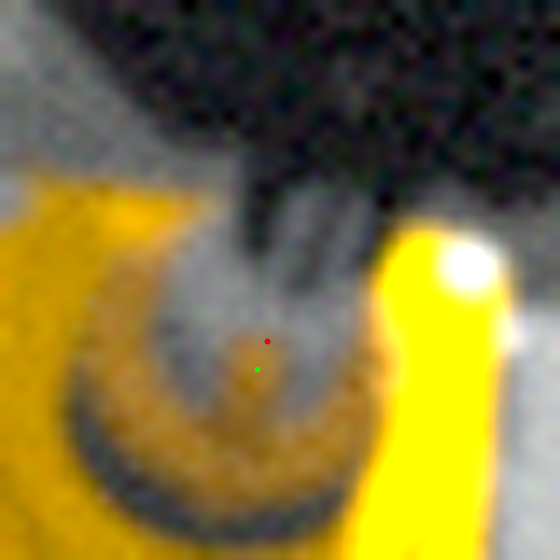

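servo_tool(motion=[{"wx": 0, "wy": 0, "wz": 0, "dx": 0.0005, "dy": 0, "dz": 0.025, "claw": 0}, {"wx": 0, "wy": 0, "wz": 0, "dx": 0, "dy": 0, "dz": 0.01, "claw": 0}, {"wx": 0, "wy": 0, "wz": 0, "dx": 0, "dy": 0, "dz": 0.005, "claw": 0}, {"wx": 0, "wy": 0, "wz": 0, "dx": 0, "dy": 0, "dz": 0, "claw": 0}])

```text
time_s: 11.25
eef_pos: [0.5141, 0.2337, 0.1212]
eef_rot: [3.141, 0.004, 0.02]
force: [0.1, 0.5, 0.4]
finger_gap: -0.0003
```

```bash
python3 go.py .515 .2338 .112 .02
```

```text
t 11.25 pos [0.5141 0.2337 0.1212] rot [3.141 0.004 0.02 ] F [0.1 0.5 0.4] gap -0.0003
d [ 0.001  -0.0001  0.0092] w [0.    0.004 0.   ]
```

servo_tool(motion=[{"wx": 0, "wy": 0.004, "wz": 0, "dx": 0.001, "dy": 0, "dz": 0.003, "claw": 0}, {"wx": 0, "wy": 0, "wz": 0, "dx": 0, "dy": 0, "dz": 0.002, "claw": 0}, {"wx": 0, "wy": 0, "wz": 0, "dx": 0, "dy": 0, "dz": 0.0015, "claw": 0}, {"wx": 0, "wy": 0, "wz": 0, "dx": 0, "dy": 0, "dz": 0.001, "claw": 0}])

```text
time_s: 11.65
eef_pos: [0.5157, 0.234, 0.1146]
eef_rot: [-3.142, -0.002, 0.02]
force: [-0.1, -0.3, -0.9]
finger_gap: 0.0
```

servo_tool(motion=[{"wx": 0, "wy": 0, "wz": 0, "dx": 0, "dy": 0, "dz": 0.001, "claw": 0}, {"wx": 0, "wy": 0, "wz": 0, "dx": 0, "dy": 0, "dz": 0.001, "claw": 0}])

```text
time_s: 11.85
eef_pos: [0.5159, 0.234, 0.1128]
eef_rot: [-3.141, -0.003, 0.021]
force: [-0.4, -0.0, 0.9]
finger_gap: -0.0001
```

servo_tool(motion=[{"wx": 0, "wy": 0, "wz": 0, "dx": 0, "dy": 0, "dz": 0.0008, "claw": 0}])

```text
time_s: 11.95
eef_pos: [0.5159, 0.234, 0.112]
eef_rot: [-3.141, -0.003, 0.02]
force: [0.0, -0.9, 0.1]
finger_gap: -0.0003
```

servo_tool(motion=[{"wx": 0, "wy": 0, "wz": 0, "dx": 0, "dy": 0, "dz": 0.0008, "claw": 0}])

```text
time_s: 12.05
eef_pos: [0.5159, 0.234, 0.1111]
eef_rot: [-3.141, -0.003, 0.02]
force: [-0.1, 0.0, -0.1]
finger_gap: -0.0003
```

servo_tool(motion=[{"wx": 0, "wy": 0, "wz": 0, "dx": 0, "dy": 0, "dz": 0.0008, "claw": 0}])

```text
time_s: 12.15
eef_pos: [0.5159, 0.234, 0.1103]
eef_rot: [-3.141, -0.003, 0.021]
force: [0.5, -0.2, 0.6]
finger_gap: 0.0001
```

servo_tool(motion=[{"wx": 0, "wy": 0, "wz": 0, "dx": 0, "dy": 0, "dz": 0.0006, "claw": 0}])

```text
time_s: 12.25
eef_pos: [0.5162, 0.2341, 0.1099]
eef_rot: [-3.141, -0.004, 0.021]
force: [0.5, -1.2, 4.5]
finger_gap: 0.0001
```

servo_tool(motion=[{"wx": 0, "wy": 0, "wz": 0, "dx": 0, "dy": 0, "dz": 0.0005, "claw": 0}])

```text
time_s: 12.35
eef_pos: [0.5166, 0.2341, 0.1099]
eef_rot: [-3.141, -0.006, 0.02]
force: [0.1, 0.0, 4.8]
finger_gap: 0.0004
```

servo_tool(motion=[{"wx": 0, "wy": 0, "wz": 0, "dx": 0, "dy": 0, "dz": -0.02, "claw": 0}, {"wx": 0, "wy": 0, "wz": 0, "dx": 0, "dy": 0.01, "dz": -0.04, "claw": 0.5}, {"wx": 0, "wy": 0, "wz": 0.03, "dx": 0.003, "dy": 0.045, "dz": 0, "claw": 1}, {"wx": 0, "wy": 0, "wz": 0.03, "dx": 0.003, "dy": 0.045, "dz": 0, "claw": 1}, {"wx": 0, "wy": 0, "wz": 0.03, "dx": 0.003, "dy": 0.045, "dz": 0, "claw": 1}, {"wx": 0, "wy": 0, "wz": 0.02, "dx": 0.003, "dy": 0.045, "dz": 0, "claw": 1}, {"wx": 0, "wy": 0, "wz": 0, "dx": 0.003, "dy": 0.045, "dz": 0, "claw": 1}, {"wx": 0, "wy": 0, "wz": 0, "dx": 0.003, "dy": 0.045, "dz": 0, "claw": 1}, {"wx": 0, "wy": 0, "wz": 0, "dx": 0.003, "dy": 0.045, "dz": 0, "claw": 1}, {"wx": 0, "wy": 0, "wz": 0, "dx": 0.003, "dy": 0.045, "dz": 0, "claw": 1}, {"wx": 0, "wy": 0, "wz": 0, "dx": 0.003, "dy": 0.045, "dz": 0, "claw": 1}, {"wx": 0, "wy": 0, "wz": 0, "dx": 0, "dy": 0.02, "dz": 0, "claw": 1}, {"wx": 0, "wy": 0, "wz": 0, "dx": 0, "dy": 0, "dz": 0, "claw": 1}])

```text
time_s: 13.65
eef_pos: [0.5149, -0.218, 0.1702]
eef_rot: [-3.141, -0.004, -0.091]
force: [0.3, -0.8, 0.2]
finger_gap: 0.0856
```

```bash
python3 go.py .5461 -.2501 .1 -.09; python3 - <<'E'
from h import *
import pickle
f=imaging.grab_frame("scene");g=imaging.grab_frame("top")
pickle.dump((f,g),open('fr2.pkl','wb'))
a=cv2.resize(f['img'][210:250,405:445],None,fx=12,fy=12,interpolation=cv2.INTER_CUBIC)
b=cv2.resize(g['img'][256:296,190:230],None,fx=12,fy=12,interpolation=cv2.INTER_CUBIC)
cv2.imwrite('pics/s6.png',np.clip(np.hstack([a,b])[:480,:800].astype(int)*1.2,0,255).astype(np.uint8)[:,:,::-1])
E
```

```text
t 13.65 pos [ 0.5149 -0.218   0.1702] rot [-3.141 -0.004 -0.091] F [ 0.3 -0.8  0.2] gap 0.0856
d [0.0337 0.0292 0.0703] w [-0.001 -0.004 -0.001]
```

View pics/s6.png

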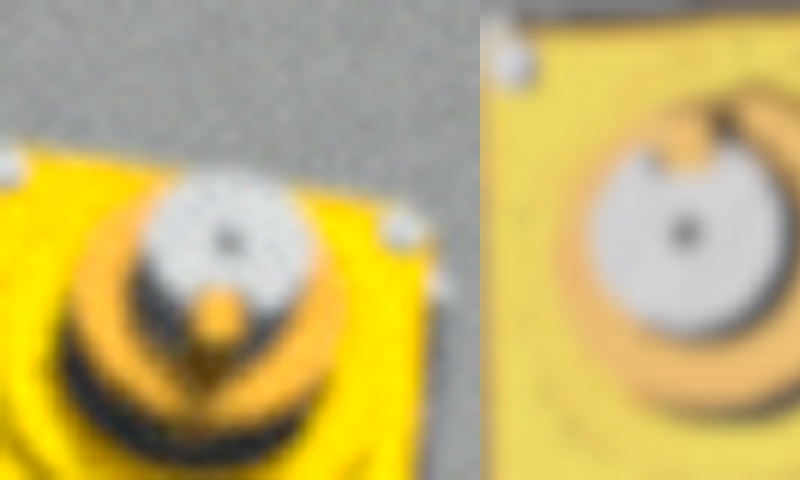

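```bash
python3 - <<'E'
from fit import *
f,g=pickle.load(open('fr2.pkl','rb'))
s=lambda x,y,ox,oy:((x+.5)/12-.5+ox,(y+.5)/12-.5+oy)
for F,c,k,o in ((f,(228,240),(218,312),(405,210)),(g,(685-480,233),(687-480,142),(190,256))):
    C=atz(F,*s(*c,*o),.11);Kp=atz(F,*s(*k,*o),.11);print(C,Kp-C,np.arctan2(*(Kp-C)[1::-1]))
# fit disc w/ key: gray mask
def sh2(X,Y,p):
    x,y=loc(X,Y,p); return (np.hypot(x,y)<.018)&~((x>.0125)&(abs(y)<.0052))
for n,F,c in (("scene",f,(424,230)),("top",g,(207,275))):
    F=dict(F); im=F['img'].astype(float); F['img']=np.repeat(np.clip(im[...,2:3]-0.0*im[...,:1],0,255),3,2)
    print(n,fit(F,*c,14,.110,sh2,shreg,[.486,.2332,0]))
# pulley repeat in scene? 
E
```

```text
[0.4854819  0.23204152 0.11      ] [0.01820077 0.00077078 0.        ] 0.04232336112277703
[0.48694668 0.23305621 0.11      ] [0.01722088 0.00058306 0.        ] 0.03384452903868128
scene (array([0.48515684, 0.23210715, 0.08196274]), np.float64(375.42820715487676))
top (array([0.48665304, 0.23335463, 0.03357047]), np.float64(160.73257223481042))
```

servo_tool(motion=[{"wx": 0, "wy": -0.004, "wz": 0, "dx": 0.034, "dy": 0.029, "dz": 0, "claw": 1}, {"wx": 0, "wy": 0, "wz": 0, "dx": 0, "dy": 0, "dz": 0.03, "claw": 1}, {"wx": 0, "wy": 0, "wz": 0, "dx": 0, "dy": 0, "dz": 0.03, "claw": 1}, {"wx": 0, "wy": 0, "wz": 0, "dx": 0, "dy": 0, "dz": 0.01, "claw": 1}, {"wx": 0, "wy": 0, "wz": 0, "dx": 0, "dy": 0, "dz": 0, "claw": 1}])

```text
time_s: 14.25
eef_pos: [0.5491, -0.2402, 0.0998]
eef_rot: [-3.139, -0.001, -0.08]
force: [0.4, 1.1, 0.2]
finger_gap: 0.0851
```

```bash
python3 go.py .5461 -.2501 .06 -.09; python3 - <<'E'
from h import *
f=imaging.grab_frame("scene")
a=cv2.resize(f['img'][195:255,210:270],None,fx=10,fy=10,interpolation=cv2.INTER_CUBIC)
cv2.imwrite('pics/p1.png',np.clip(a.astype(int)*1.6,0,255).astype(np.uint8)[:,:,::-1])
E
```

```text
t 14.25 pos [ 0.5491 -0.2402  0.0998] rot [-3.139e+00 -1.000e-03 -8.000e-02] F [0.4 1.1 0.2] gap 0.0851
d [-0.0022  0.0102  0.0398] w [-0.002 -0.001  0.01 ]
```

View pics/p1.png

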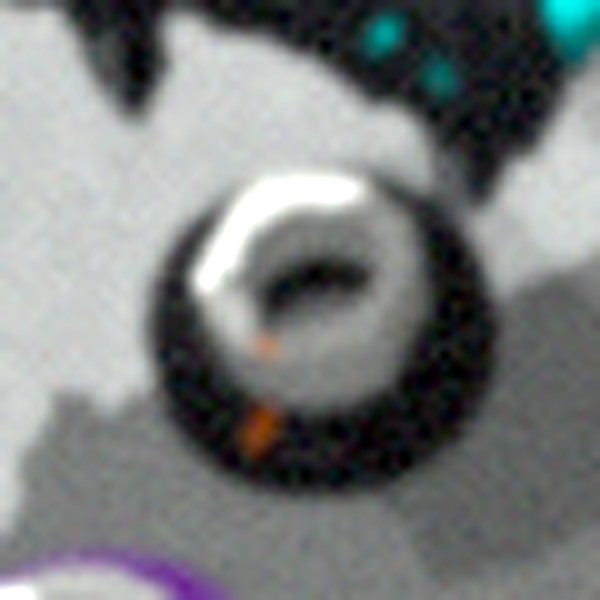

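servo_tool(motion=[{"wx": -0.002, "wy": 0, "wz": 0.01, "dx": -0.0022, "dy": 0.01, "dz": 0, "claw": 1}, {"wx": 0, "wy": 0, "wz": 0, "dx": 0, "dy": 0, "dz": 0.02, "claw": 1}, {"wx": 0, "wy": 0, "wz": 0, "dx": 0, "dy": 0, "dz": 0.015, "claw": 1}, {"wx": 0, "wy": 0, "wz": 0, "dx": 0, "dy": 0, "dz": 0, "claw": 1}])

```text
time_s: 14.7
eef_pos: [0.5481, -0.2523, 0.0709]
eef_rot: [3.136, -0.01, -0.09]
force: [0.1, -0.6, 0.5]
finger_gap: 0.0854
```

```bash
python3 go.py .5461 -.2501 .023 -.09
```

```text
t 14.7 pos [ 0.5481 -0.2523  0.0709] rot [ 3.136 -0.01  -0.09 ] F [ 0.1 -0.6  0.5] gap 0.0854
d [-0.0027 -0.0023  0.0478] w [ 0.006 -0.01  -0.001]
```

servo_tool(motion=[{"wx": 0.006, "wy": -0.01, "wz": 0, "dx": -0.0027, "dy": -0.0023, "dz": 0.01, "claw": 1}, {"wx": 0, "wy": 0, "wz": 0, "dx": 0, "dy": 0, "dz": 0.015, "claw": 1}, {"wx": 0, "wy": 0, "wz": 0, "dx": 0, "dy": 0, "dz": 0.01, "claw": 1}, {"wx": 0, "wy": 0, "wz": 0, "dx": 0, "dy": 0, "dz": 0, "claw": 1}])

```text
time_s: 15.1
eef_pos: [0.5466, -0.2513, 0.0381]
eef_rot: [3.139, -0.004, -0.091]
force: [-0.4, -0.8, 0.6]
finger_gap: 0.0854
```

```bash
python3 go.py .5461 -.2501 .023 -.09
```

```text
t 15.1 pos [ 0.5466 -0.2513  0.0381] rot [ 3.139 -0.004 -0.091] F [-0.4 -0.8  0.6] gap 0.0854
d [-0.0007 -0.0012  0.0151] w [ 0.003 -0.004 -0.001]
```

servo_tool(motion=[{"wx": 0.003, "wy": -0.004, "wz": 0, "dx": -0.0007, "dy": -0.0012, "dz": 0.007, "claw": 1}, {"wx": 0, "wy": 0, "wz": 0, "dx": 0, "dy": 0, "dz": 0.006, "claw": 1}, {"wx": 0, "wy": 0, "wz": 0, "dx": 0, "dy": 0, "dz": 0, "claw": 1}, {"wx": 0, "wy": 0, "wz": 0, "dx": 0, "dy": 0, "dz": 0, "claw": 0.75}, {"wx": 0, "wy": 0, "wz": 0, "dx": 0, "dy": 0, "dz": 0, "claw": 0.7}])

```text
time_s: 15.6
eef_pos: [0.5466, -0.2504, 0.0256]
eef_rot: [3.141, -0.002, -0.091]
force: [0.7, -0.2, 0.7]
finger_gap: 0.0602
```

```bash
python3 go.py .5461 -.2501 .023 -.09; python3 - <<'E'
from h import *
f=imaging.grab_frame("scene")
a=cv2.resize(f['img'][195:255,210:270],None,fx=10,fy=10,interpolation=cv2.INTER_CUBIC)
cv2.imwrite('pics/p2.png',np.clip(a.astype(int)*1.6,0,255).astype(np.uint8)[:,:,::-1])
E
```

```text
t 15.6 pos [ 0.5466 -0.2504  0.0256] rot [ 3.141e+00 -2.000e-03 -9.100e-02] F [ 0.7 -0.2  0.7] gap 0.0602
d [-0.0006 -0.0003  0.0026] w [ 0.001 -0.002 -0.001]
```

View pics/p2.png

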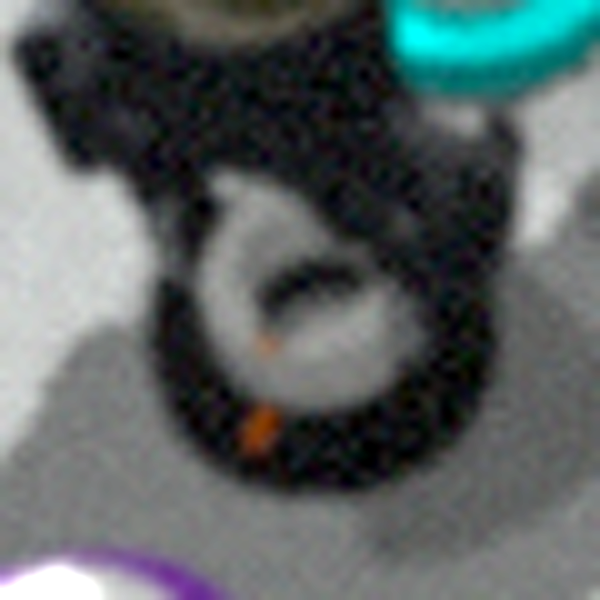

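servo_tool(motion=[{"wx": 0, "wy": -0.002, "wz": 0, "dx": -0.0005, "dy": 0, "dz": 0.003, "claw": 0.7}, {"wx": 0, "wy": 0, "wz": 0, "dx": 0, "dy": 0, "dz": 0, "claw": 0.5}, {"wx": 0, "wy": 0, "wz": 0, "dx": 0, "dy": 0, "dz": 0, "claw": 0.5}, {"wx": 0, "wy": 0, "wz": 0, "dx": 0, "dy": 0, "dz": 0, "claw": 0.5}, {"wx": 0, "wy": 0, "wz": 0, "dx": 0, "dy": 0, "dz": 0, "claw": 0.3}, {"wx": 0, "wy": 0, "wz": 0, "dx": 0, "dy": 0, "dz": 0, "claw": 0.3}], squeeze=80)

```text
time_s: 16.25
eef_pos: [0.5462, -0.2505, 0.023]
eef_rot: [3.141, -0.0, -0.091]
force: [0.6, -0.4, 0.7]
finger_gap: 0.0522
```

servo_tool(motion=[{"wx": 0, "wy": 0, "wz": 0, "dx": 0, "dy": 0, "dz": -0.015, "claw": 0.3}, {"wx": 0, "wy": 0, "wz": 0, "dx": 0, "dy": 0, "dz": -0.03, "claw": 0.3}, {"wx": 0, "wy": 0, "wz": 0, "dx": 0, "dy": 0, "dz": -0.04, "claw": 0.3}, {"wx": 0, "wy": 0, "wz": 0, "dx": 0, "dy": 0, "dz": -0.04, "claw": 0.3}, {"wx": 0, "wy": 0, "wz": 0, "dx": 0, "dy": 0, "dz": -0.03, "claw": 0.3}, {"wx": 0, "wy": 0, "wz": 0, "dx": 0, "dy": 0, "dz": 0, "claw": 0.3}])

```text
time_s: 16.85
eef_pos: [0.5444, -0.2491, 0.1788]
eef_rot: [-3.137, 0.01, -0.091]
force: [-0.3, -0.4, -5.1]
finger_gap: 0.0524
```

```bash
python3 go.py .486 .2329 .175 .04; python3 - <<'E'
from fit import *
f=imaging.grab_frame("scene");o=get_obs();p=o['eef_pos'];print(p)
u,v=proj(f,p);u=int(u);v=int(v)
a=cv2.resize(f['img'][v-25:v+35,u-30:u+30],None,fx=10,fy=10,interpolation=cv2.INTER_CUBIC)
cv2.imwrite('pics/p3.png',np.clip(a.astype(int)*1.6,0,255).astype(np.uint8)[:,:,::-1])
E
```

```text
t 16.85 pos [ 0.5444 -0.2491  0.1788] rot [-3.137  0.01  -0.091] F [-0.3 -0.4 -5.1] gap 0.0524
d [-0.1021 -0.4747  0.0071] w [-0.005  0.01  -0.131]
[ 0.54356951 -0.24858003  0.17625471]
```

View pics/p3.png

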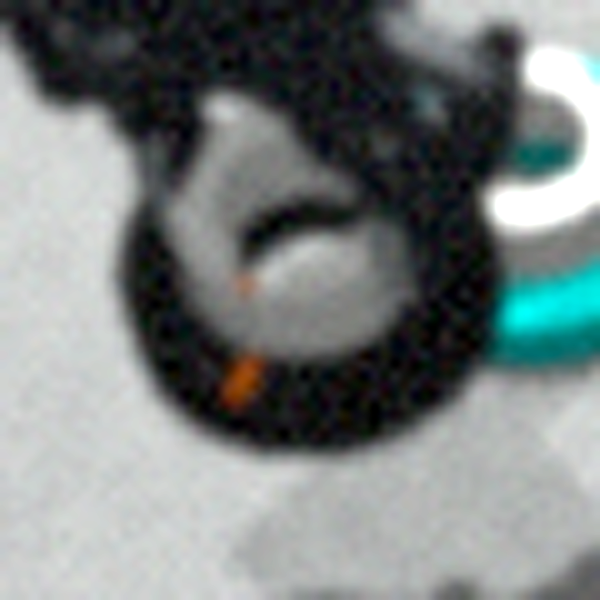

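servo_tool(motion=[{"wx": -0.005, "wy": 0.01, "wz": -0.045, "dx": 0, "dy": 0, "dz": 0, "claw": 0.3}, {"wx": 0, "wy": 0, "wz": -0.045, "dx": -0.002, "dy": -0.02, "dz": 0, "claw": 0.3}, {"wx": 0, "wy": 0, "wz": -0.041, "dx": -0.002, "dy": -0.03, "dz": 0, "claw": 0.3}, {"wx": 0, "wy": 0, "wz": 0, "dx": -0.003, "dy": -0.04, "dz": 0, "claw": 0.3}, {"wx": 0, "wy": 0, "wz": 0, "dx": -0.003, "dy": -0.04, "dz": 0, "claw": 0.3}, {"wx": 0, "wy": 0, "wz": 0, "dx": -0.003, "dy": -0.04, "dz": 0, "claw": 0.3}, {"wx": 0, "wy": 0, "wz": 0, "dx": -0.003, "dy": -0.04, "dz": 0, "claw": 0.3}, {"wx": 0, "wy": 0, "wz": 0, "dx": -0.003, "dy": -0.04, "dz": 0, "claw": 0.3}, {"wx": 0, "wy": 0, "wz": 0, "dx": -0.003, "dy": -0.04, "dz": 0, "claw": 0.3}, {"wx": 0, "wy": 0, "wz": 0, "dx": -0.003, "dy": -0.04, "dz": 0, "claw": 0.3}, {"wx": 0, "wy": 0, "wz": 0, "dx": -0.003, "dy": -0.04, "dz": 0, "claw": 0.3}, {"wx": 0, "wy": 0, "wz": 0, "dx": -0.003, "dy": -0.04, "dz": 0, "claw": 0.3}, {"wx": 0, "wy": 0, "wz": 0, "dx": 0, "dy": -0.02, "dz": 0, "claw": 0.3}, {"wx": 0, "wy": 0, "wz": 0, "dx": 0, "dy": 0, "dz": 0, "claw": 0.3}, {"wx": 0, "wy": 0, "wz": 0, "dx": 0, "dy": 0, "dz": 0, "claw": 0.3}])

```text
time_s: 18.4
eef_pos: [0.4794, 0.1978, 0.1464]
eef_rot: [-3.125, 0.061, 0.042]
force: [-0.5, -0.6, -5.3]
finger_gap: 0.0525
```

```bash
python3 go.py .486 .2329 .155 .04
```

```text
t 18.4 pos [0.4794 0.1978 0.1464] rot [-3.125  0.061  0.042] F [-0.5 -0.6 -5.3] gap 0.0525
d [ 0.0076 -0.0349 -0.0085] w [-0.017  0.061  0.001]
```

servo_tool(motion=[{"wx": -0.017, "wy": 0.061, "wz": 0, "dx": 0.0076, "dy": 0, "dz": -0.018, "claw": 0.3}, {"wx": 0, "wy": 0, "wz": 0, "dx": 0, "dy": 0, "dz": 0, "claw": 0.3}])

```text
time_s: 18.6
eef_pos: [0.4886, 0.1963, 0.1635]
eef_rot: [3.139, -0.002, 0.04]
force: [0.1, -0.2, -3.8]
finger_gap: 0.0527
```

```bash
python3 go.py .486 .2329 .155 .04
```

```text
t 18.6 pos [0.4886 0.1963 0.1635] rot [ 3.139e+00 -2.000e-03  4.000e-02] F [ 0.1 -0.2 -3.8] gap 0.0527
d [-0.0011 -0.0367  0.0084] w [ 0.003 -0.002 -0.   ]
```

servo_tool(motion=[{"wx": 0.003, "wy": -0.002, "wz": 0, "dx": -0.001, "dy": -0.018, "dz": 0, "claw": 0.3}, {"wx": 0, "wy": 0, "wz": 0, "dx": 0, "dy": -0.015, "dz": 0, "claw": 0.3}, {"wx": 0, "wy": 0, "wz": 0, "dx": 0, "dy": 0, "dz": 0, "claw": 0.3}])

```text
time_s: 18.9
eef_pos: [0.487, 0.2281, 0.1644]
eef_rot: [3.141, -0.002, 0.036]
force: [0.2, -0.1, -3.7]
finger_gap: 0.0521
```

```bash
python3 go.py .486 .2329 .145 .04
```

```text
t 18.9 pos [0.487  0.2281 0.1644] rot [ 3.141e+00 -2.000e-03  3.600e-02] F [ 0.2 -0.1 -3.7] gap 0.0521
d [-0.0009 -0.0049  0.0194] w [ 0.    -0.002 -0.004]
```

servo_tool(motion=[{"wx": 0, "wy": -0.002, "wz": -0.004, "dx": -0.0009, "dy": -0.0049, "dz": 0, "claw": 0.3}, {"wx": 0, "wy": 0, "wz": 0, "dx": 0, "dy": 0, "dz": 0.01, "claw": 0.3}, {"wx": 0, "wy": 0, "wz": 0, "dx": 0, "dy": 0, "dz": 0.008, "claw": 0.3}, {"wx": 0, "wy": 0, "wz": 0, "dx": 0, "dy": 0, "dz": 0, "claw": 0.3}])

```text
time_s: 19.3
eef_pos: [0.4858, 0.2321, 0.1444]
eef_rot: [3.14, 0.001, 0.039]
force: [-0.0, -0.1, -5.0]
finger_gap: 0.0524
```

```bash
python3 go.py .486 .2329 .138 .04;python3 - <<'E'
from fit import *
f=imaging.grab_frame("scene");g=imaging.grab_frame("top");o=get_obs();p=o['eef_pos'];print(p)
u,v=proj(f,p);u=int(u);v=int(v)
a=cv2.resize(f['img'][v-25:v+25,u-25:u+25],None,fx=12,fy=12,interpolation=cv2.INTER_CUBIC)
def dot(q,c):
    x,y=proj(f,q);cv2.circle(a,(int((x-u+25.5)*12),int((y-v+25.5)*12)),2,c,-1)
for t in np.linspace(0,6.28,25):dot([p[0]+.019*np.cos(t),p[1]+.019*np.sin(t),p[2]+.023],(0,255,0))
for t in np.linspace(0,6.28,25):dot([.4853+.018*np.cos(t),.2321+.018*np.sin(t),.11],(255,0,0))
cv2.imwrite('pics/p4.png',np.clip(a.astype(int)*1.6,0,255).astype(np.uint8)[:,:,::-1])
E
```

```text
t 19.3 pos [0.4858 0.2321 0.1444] rot [3.14e+00 1.00e-03 3.90e-02] F [-0.  -0.1 -5. ] gap 0.0524
d [ 0.0003 -0.0008  0.0064] w [ 0.001  0.001 -0.001]
[0.48621676 0.2322117  0.14544395]
```

View pics/p4.png

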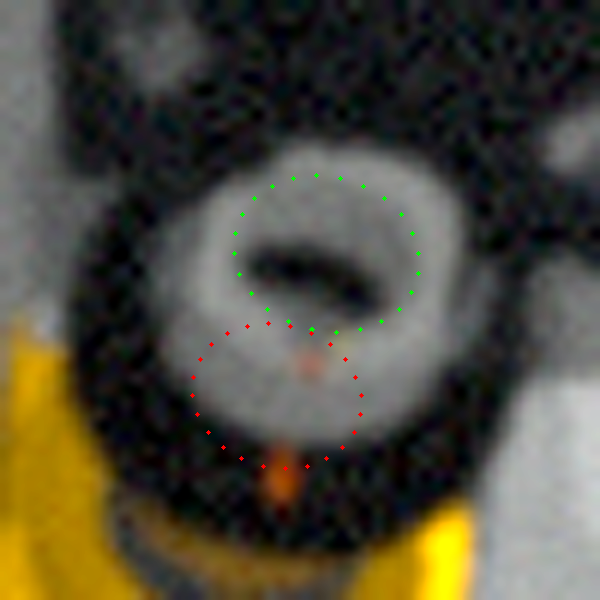

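servo_tool(motion=[{"wx": 0, "wy": 0, "wz": 0, "dx": 0, "dy": -0.0008, "dz": 0.003, "claw": 0.3}, {"wx": 0, "wy": 0, "wz": 0, "dx": 0, "dy": 0, "dz": 0.003, "claw": 0.3}, {"wx": 0, "wy": 0, "wz": 0, "dx": 0, "dy": 0, "dz": 0.002, "claw": 0.3}, {"wx": 0, "wy": 0, "wz": 0, "dx": 0, "dy": 0, "dz": 0, "claw": 0.3}])

```text
time_s: 19.8
eef_pos: [0.4866, 0.2328, 0.1372]
eef_rot: [3.141, -0.002, 0.039]
force: [-0.5, 0.6, -3.9]
finger_gap: 0.0522
```

```bash
python3 go.py .486 .233 .135 .04
```

```text
t 19.8 pos [0.4866 0.2328 0.1372] rot [ 3.141e+00 -2.000e-03  3.900e-02] F [-0.5  0.6 -3.9] gap 0.0522
d [-0.0006 -0.0002  0.0022] w [ 0.001 -0.002 -0.001]
```

servo_tool(motion=[{"wx": 0.001, "wy": -0.002, "wz": 0, "dx": -0.0004, "dy": -0.0002, "dz": 0.001, "claw": 0.3}, {"wx": 0, "wy": 0, "wz": 0, "dx": 0, "dy": 0, "dz": 0.001, "claw": 0.3}])

```text
time_s: 20.0
eef_pos: [0.4863, 0.2331, 0.1353]
eef_rot: [-3.141, -0.0, 0.039]
force: [0.3, -0.2, -4.9]
finger_gap: 0.0522
```

servo_tool(motion=[{"wx": 0, "wy": 0, "wz": 0, "dx": 0, "dy": 0, "dz": 0.001, "claw": 0.3}])

```text
time_s: 20.1
eef_pos: [0.4863, 0.2331, 0.1343]
eef_rot: [-3.141, -0.0, 0.039]
force: [-0.3, -0.6, -3.3]
finger_gap: 0.0525
```

servo_tool(motion=[{"wx": 0, "wy": 0, "wz": 0, "dx": 0, "dy": 0, "dz": 0.0008, "claw": 0.3}])

```text
time_s: 20.2
eef_pos: [0.4863, 0.2331, 0.1334]
eef_rot: [-3.141, -0.0, 0.039]
force: [0.3, -0.1, -4.5]
finger_gap: 0.0524
```

servo_tool(motion=[{"wx": 0, "wy": 0, "wz": 0, "dx": 0, "dy": 0, "dz": 0.0008, "claw": 0.3}])

```text
time_s: 20.3
eef_pos: [0.4863, 0.2331, 0.1325]
eef_rot: [-3.141, -0.0, 0.039]
force: [-0.8, 0.2, -4.9]
finger_gap: 0.0524
```

servo_tool(motion=[{"wx": 0, "wy": 0, "wz": 0, "dx": 0, "dy": 0, "dz": 0.0006, "claw": 0.3}])

```text
time_s: 20.4
eef_pos: [0.4863, 0.2331, 0.1319]
eef_rot: [-3.141, -0.0, 0.039]
force: [0.7, -0.4, -4.5]
finger_gap: 0.0524
```

servo_tool(motion=[{"wx": 0, "wy": 0, "wz": 0, "dx": 0, "dy": 0, "dz": 0.0008, "claw": 0.3}])

```text
time_s: 20.5
eef_pos: [0.4864, 0.2331, 0.1311]
eef_rot: [-3.141, -0.001, 0.039]
force: [-0.1, -1.2, -3.9]
finger_gap: 0.0523
```

servo_tool(motion=[{"wx": 0, "wy": 0, "wz": 0, "dx": 0, "dy": 0, "dz": 0.001, "claw": 0.3}])

```text
time_s: 20.6
eef_pos: [0.4864, 0.2331, 0.13]
eef_rot: [-3.141, -0.001, 0.039]
force: [0.7, 0.4, -4.9]
finger_gap: 0.0523
```

servo_tool(motion=[{"wx": 0, "wy": 0, "wz": 0, "dx": 0, "dy": 0, "dz": 0.001, "claw": 0.3}])

```text
time_s: 20.7
eef_pos: [0.4864, 0.2331, 0.1289]
eef_rot: [-3.141, -0.001, 0.039]
force: [0.3, -0.3, -4.1]
finger_gap: 0.0522
```

servo_tool(motion=[{"wx": 0, "wy": 0, "wz": 0, "dx": 0, "dy": 0, "dz": 0.001, "claw": 0.3}])

```text
time_s: 20.8
eef_pos: [0.4864, 0.2331, 0.1278]
eef_rot: [-3.141, -0.001, 0.039]
force: [0.2, -0.2, -3.5]
finger_gap: 0.0524
```

servo_tool(motion=[{"wx": 0, "wy": 0, "wz": 0, "dx": 0, "dy": 0, "dz": 0.0015, "claw": 0.3}, {"wx": 0, "wy": 0, "wz": 0, "dx": 0, "dy": 0, "dz": 0.0015, "claw": 0.3}, {"wx": 0, "wy": 0, "wz": 0, "dx": 0, "dy": 0, "dz": 0.0015, "claw": 0.3}])

```text
time_s: 21.1
eef_pos: [0.4864, 0.2331, 0.123]
eef_rot: [-3.141, -0.001, 0.039]
force: [-1.0, 0.5, -4.5]
finger_gap: 0.0522
```

servo_tool(motion=[{"wx": 0, "wy": 0, "wz": 0, "dx": 0, "dy": 0, "dz": 0.0015, "claw": 0.3}, {"wx": 0, "wy": 0, "wz": 0, "dx": 0, "dy": 0, "dz": 0.0015, "claw": 0.3}, {"wx": 0, "wy": 0, "wz": 0, "dx": 0, "dy": 0, "dz": 0.0015, "claw": 0.3}])

```text
time_s: 21.4
eef_pos: [0.4864, 0.2331, 0.118]
eef_rot: [-3.141, -0.001, 0.039]
force: [-0.1, -0.0, -3.7]
finger_gap: 0.0525
```

servo_tool(motion=[{"wx": 0, "wy": 0, "wz": 0, "dx": 0, "dy": 0, "dz": 0.0015, "claw": 0.3}, {"wx": 0, "wy": 0, "wz": 0, "dx": 0, "dy": 0, "dz": 0.0015, "claw": 0.3}, {"wx": 0, "wy": 0, "wz": 0, "dx": 0, "dy": 0, "dz": 0.0015, "claw": 0.3}])

```text
time_s: 21.7
eef_pos: [0.4864, 0.2331, 0.1131]
eef_rot: [-3.141, -0.001, 0.039]
force: [-0.7, 0.2, -4.2]
finger_gap: 0.0524
```

Now into the collar (expected contact at about 0.111).

servo_tool(motion=[{"wx": 0, "wy": 0, "wz": 0, "dx": 0, "dy": 0, "dz": 0.001, "claw": 0.3}, {"wx": 0, "wy": 0, "wz": 0, "dx": 0, "dy": 0, "dz": 0.001, "claw": 0.3}])

```text
time_s: 21.9
eef_pos: [0.4864, 0.2331, 0.1109]
eef_rot: [-3.141, -0.001, 0.039]
force: [-0.6, -0.6, 2.9]
finger_gap: 0.0528
```

servo_tool(motion=[{"wx": 0, "wy": 0, "wz": 0, "dx": 0, "dy": 0, "dz": 0.001, "claw": 0.3}])

```text
time_s: 22.0
eef_pos: [0.4865, 0.2331, 0.1103]
eef_rot: [-3.141, -0.001, 0.039]
force: [-2.1, -1.0, 2.2]
finger_gap: 0.0523
```

servo_tool(motion=[{"wx": 0, "wy": 0, "wz": 0, "dx": 0, "dy": 0, "dz": 0.001, "claw": 0.3}])

```text
time_s: 22.1
eef_pos: [0.4865, 0.2331, 0.1097]
eef_rot: [-3.141, -0.001, 0.039]
force: [-2.8, -1.1, 2.0]
finger_gap: 0.0522
```

servo_tool(motion=[{"wx": 0, "wy": 0, "wz": 0, "dx": 0, "dy": 0, "dz": 0.001, "claw": 0.3}])

```text
time_s: 22.2
eef_pos: [0.4865, 0.2331, 0.109]
eef_rot: [-3.141, -0.002, 0.039]
force: [-2.2, -0.2, 2.3]
finger_gap: 0.0526
```

servo_tool(motion=[{"wx": 0, "wy": 0, "wz": 0, "dx": 0, "dy": 0, "dz": 0.0012, "claw": 0.3}, {"wx": 0, "wy": 0, "wz": 0, "dx": 0, "dy": 0, "dz": 0.0012, "claw": 0.3}, {"wx": 0, "wy": 0, "wz": 0, "dx": 0, "dy": 0, "dz": 0.0012, "claw": 0.3}])

```text
time_s: 22.5
eef_pos: [0.4865, 0.2331, 0.1057]
eef_rot: [-3.141, -0.002, 0.039]
force: [-1.8, -0.7, 2.7]
finger_gap: 0.0528
```

servo_tool(motion=[{"wx": 0, "wy": 0, "wz": 0, "dx": 0, "dy": 0, "dz": 0.0012, "claw": 0.3}, {"wx": 0, "wy": 0, "wz": 0, "dx": 0, "dy": 0, "dz": 0.0012, "claw": 0.3}, {"wx": 0, "wy": 0, "wz": 0, "dx": 0, "dy": 0, "dz": 0.0012, "claw": 0.3}])

```text
time_s: 22.8
eef_pos: [0.4865, 0.2331, 0.1018]
eef_rot: [-3.141, -0.002, 0.039]
force: [-2.7, -0.3, 2.8]
finger_gap: 0.0525
```

servo_tool(motion=[{"wx": 0, "wy": 0, "wz": 0, "dx": 0, "dy": 0, "dz": 0.0012, "claw": 0.3}, {"wx": 0, "wy": 0, "wz": 0, "dx": 0, "dy": 0, "dz": 0.0012, "claw": 0.3}])

```text
time_s: 23.0
eef_pos: [0.4865, 0.2331, 0.0991]
eef_rot: [-3.141, -0.002, 0.039]
force: [-1.9, -0.3, 2.3]
finger_gap: 0.0524
```

servo_tool(motion=[{"wx": 0, "wy": 0, "wz": 0, "dx": 0, "dy": 0, "dz": 0.001, "claw": 0.3}])

```text
time_s: 23.1
eef_pos: [0.4866, 0.2331, 0.0988]
eef_rot: [-3.141, -0.003, 0.039]
force: [-6.5, -1.8, 18.9]
finger_gap: 0.0525
```

servo_tool(motion=[{"wx": 0, "wy": 0, "wz": 0, "dx": 0, "dy": 0, "dz": 0.001, "claw": 0.3}])

```text
time_s: 23.2
eef_pos: [0.4866, 0.2331, 0.0989]
eef_rot: [-3.141, -0.003, 0.039]
force: [-6.8, -2.6, 15.0]
finger_gap: 0.0526
```

servo_tool(motion=[{"wx": 0, "wy": 0, "wz": 0, "dx": 0, "dy": 0, "dz": 0, "claw": 0.3}, {"wx": 0, "wy": 0, "wz": 0, "dx": 0, "dy": 0, "dz": 0, "claw": 0.75}, {"wx": 0, "wy": 0, "wz": 0, "dx": 0, "dy": 0, "dz": 0, "claw": 0.9}, {"wx": 0, "wy": 0, "wz": 0, "dx": 0, "dy": 0, "dz": 0, "claw": 0.9}, {"wx": 0, "wy": 0, "wz": 0, "dx": 0, "dy": 0, "dz": 0, "claw": 0.9}])

```text
time_s: 23.7
eef_pos: [0.4876, 0.2334, 0.0986]
eef_rot: [-3.14, -0.006, 0.039]
force: [0.2, -0.4, -0.9]
finger_gap: 0.0768
```

servo_tool(motion=[{"wx": 0, "wy": 0, "wz": 0, "dx": 0, "dy": 0, "dz": -0.01, "claw": 0.9}, {"wx": 0, "wy": 0, "wz": 0, "dx": 0, "dy": 0, "dz": -0.03, "claw": 0.9}, {"wx": 0, "wy": 0, "wz": 0, "dx": 0, "dy": 0, "dz": -0.04, "claw": 0.9}, {"wx": 0, "wy": 0, "wz": 0, "dx": 0, "dy": 0, "dz": -0.04, "claw": 0.9}, {"wx": 0, "wy": 0, "wz": 0, "dx": -0.02, "dy": 0.04, "dz": -0.02, "claw": 0.9}, {"wx": 0, "wy": 0, "wz": 0, "dx": -0.02, "dy": 0.04, "dz": 0, "claw": 0.9}, {"wx": 0, "wy": 0, "wz": 0, "dx": -0.02, "dy": 0.04, "dz": 0, "claw": 0.9}, {"wx": 0, "wy": 0, "wz": 0, "dx": 0, "dy": 0.04, "dz": 0, "claw": 0.9}, {"wx": 0, "wy": 0, "wz": 0, "dx": 0, "dy": 0.04, "dz": 0, "claw": 0.9}, {"wx": 0, "wy": 0, "wz": 0, "dx": 0, "dy": 0, "dz": 0, "claw": 0.9}])

```text
time_s: 24.7
eef_pos: [0.4332, 0.0251, 0.2508]
eef_rot: [3.14, -0.016, 0.043]
force: [-0.1, 0.2, -0.2]
finger_gap: 0.0771
```

```bash
python3 - <<'E'
from fit import *
f=imaging.grab_frame("scene");g=imaging.grab_frame("top")
for F,c in ((f,(425,228)),(g,(206,275))):
    print(fit(F,*c,22,.122,pul,pulreg,[.486,.233,.04]))
a=cv2.resize(f['img'][200:260,390:450],None,fx=6,fy=6,interpolation=cv2.INTER_CUBIC)
b=cv2.resize(g['img'][246:306,180:240],None,fx=6,fy=6,interpolation=cv2.INTER_CUBIC)
cv2.imwrite('pics/e1.png',np.hstack([a,b])[:,:,::-1]); save(f,'e_s')
E
```

```text
(array([0.48525669, 0.23329576, 0.02079082]), np.float64(2977.141649803892))
(array([0.48702568, 0.23394144, 0.06297711]), np.float64(2771.3346585525933))
```

View pics/e1.png

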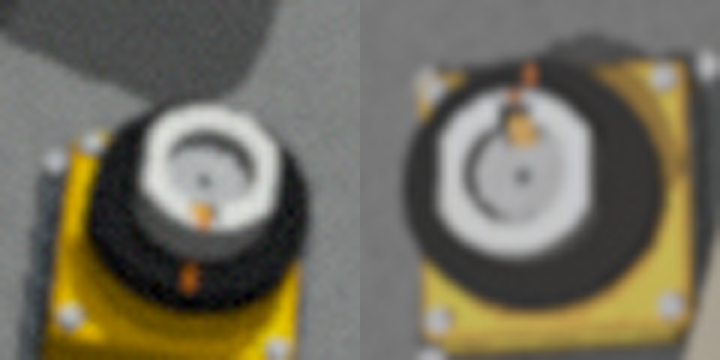

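View pics/e_s.png

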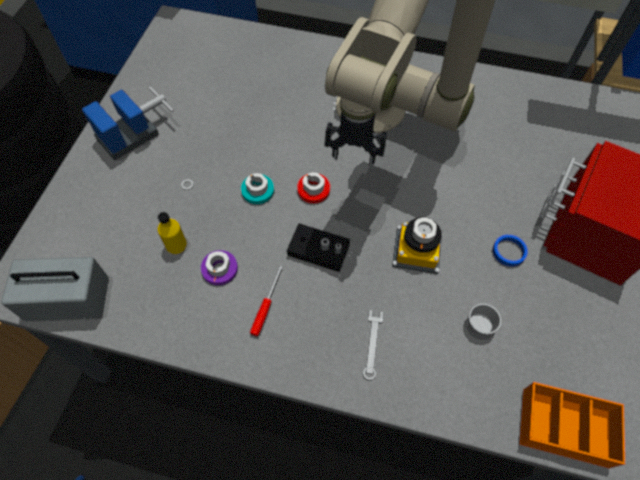

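```bash
python3 -c "
from h import *
print(workorder.hand_in(), get_obs()['time_s'])"
```

```text
the job is handed in; nothing more can be done
the job is handed in; nothing more can be done
```

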